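# Load the conditioning chamber with glass vials and bolt it

## Robot

A 7-joint arm with a two-finger parallel gripper is mounted at the origin on the work surface. World frame = base frame: x ahead of the robot, y to its left, z up, the work surface at z = 0. Lengths are in mm, angles in degrees, forces in N, time in s.
With the tool pointing down it reaches from about 425 to 875 mm from the base axis. Payload 4.7 kg.
Tool frame: the origin (TCP) lies at the very end of the fingers, on their centre line; the grasp point (between the pads) lies 19 mm behind it; z points along the fingers, y is the direction in which the jaws open and shut (so a half turn about z gives the same grasp; the last joint's range is limited). The gripper opens to 85 mm and grips with 20 to 120 N. Pads are 22 mm wide; open, the fingers measure 114 mm over their backs; the gripper's body (76 mm by 85 mm) begins 54 mm behind the grasp point. The pads swing forward as they close: fully open they stand 13 mm farther back than shut.
Start: joints at [68.875, 18.392, -4.016, 83.108, 1.295, 78.541, -3.26], TCP at [242.769, -602.985, 205.349] pointing down, gripper open.
Joint ranges: [-163.93, 163.93], [-17.29, 119.83], [-79.2, 71.16], [3.27, 140.29], [-89.18, 269.18], [5.43, 117.66], [-154.24, 154.24]. Speed limits (degrees/s): [147.25, 147.25, 180, 180, 180, 180, 180].

## Interface

Orientations are given as [roll, pitch, yaw] about the fixed x, y, z axes, in that order (R = Rz(yaw) Ry(pitch) Rx(roll)).
In Python, from station import * gives the robot as it stands.
- The arm moves only by the tool send_rows, never from a script. Its argument "commands" is a list of rows, each an object of numbers: "x", "y", "z": the shift along the tool's x, y, z in mm; "wx", "wy", "wz": the turn, a rotation vector about the tool's x, y, z in degrees; "grip": the opening, from 0 (shut) to 1 (fully open). In form: [{"x": .., "y": .., "z": .., "wx": .., "wy": .., "wz": .., "grip": ..}, ...]. A call has 1 to 20 rows; each row is the pose to reach, as a shift and turn from the pose measured when the call began, along the tool's axes at that moment; what a row does not reach only later rows make up. A row lasts 1/8 s, in which the tool goes at most 62.5 mm and 10.7 degrees, less where a joint would pass 70% of its speed; a pose out of reach is approached as far as the arm can. A call with a gripper value outside its range is refused whole. The fingers move at their own pace and stop on an object; "newtons" is the grip in N (left out, the last holds). Time passes only in rows, so rows that repeat a pose let the fingers close. It gives the time, the measured TCP pose, the force and the opening at its end, in the units of the state.
- sense(): the state, without advancing time (a new reading comes with each control period).
- capture(name): name is "scene" or "top" or "wrist"; returns a dict with "img" (400x640x3 uint8, red, green, blue), "fx", "fy", "cx", "cy" (pixels), "view" (4x4, takes a point from world to camera coordinates). Camera axes: x right, y down, z forward; pixel columns grow to the right and rows downward; lengths in mm; the calibration is good to about 2 mm. A picture is of the moment at which its call begins. There is no depth.
- hand_in(): hands the job in, once; it reports no verdict.
Trained networks look in a picture, given as the dict that the camera call returned (one of the last four; its "shot" number tells which), for a name from the list of things; names that differ only in an ending like _2 or _b are one class to them, and where a whole thing is asked for, a point or a joint stands for the part that bears it (a point fixed in the world has none). Each returns a list of dicts, best first, with "p" (0 to 1); they miss things now and then, are a little off and sometimes report something else, mostly with a low value. They report only what shows in the picture. A call takes as long as a camera call. They do not tell look-alikes from the thing itself.
- recognise(label, picture): "bbox" ([centre column, centre row, width, height] in pixels, round what is visible of it).
- trace(label, picture): "pixels" (400x640 bool, what is visible of it) and "bbox" ([centre column, centre row, width, height] in pixels, round what is visible of it).
- spot_point(label, picture): "location" ([column, row] in pixels: a listed point, or the origin of a listed thing).
The state is a dict: "time_s": time; "joint_pos": joint angles; "qd": joint speeds; "joint_torque": joint torques, N m; "tcp_pos": TCP position; "tool_rot": TCP orientation; "contact_force": force on the tool from outside, world axes, zero at the start; "wrist_torque": the same for the moment, N m; "width": finger opening in mm.
Only numpy, scipy, OpenCV 4.12 (cv2) and the standard library are available. Lean on these libraries where they do the work, as an engineer would, in place of code of your own. Each camera call takes 0.05 s, during which the arm holds its last target.

## Task

Draw the chamber's bolt, pull its tray right out, stand every amber vial from the blue mat upright in the tray, each in a compartment of its own, then push the tray fully home and shoot the bolt all the way into its keeper. The vials are thin glass: grip them lightly (at most 30 N on a finger) and set them down gently rather than dropping them, and leave the instruments on the black tile where they are.

Things in the scene. Friction and masses are not known exactly. Their poses are not given: they have to be found in the camera images.
- chamber: low white chamber, fixed. Origin on the table under the tray's centre when home; -x is its open front, z up. Walls and clear roof: x -48 to 77, y -128 to 128 mm, 97 mm high; base plate x -180 to 80, y -118 to 118, 10 mm high; bolt bed x -95 to -55, y 126 to 221, 30 mm high, its steel guides 51 mm high.
- tray (a joint): how far the tray is pulled out of the chamber towards its -x, m: 0 = fully home, 0.13 = right out (end stop). It slides against about 2.5 N plus drag and stays where it is left. With the bolt in the keeper it cannot be pulled.
- tray_floor (a point): centre of the upper face of the tray's floor, 20 mm above the table; moves with the tray; axes as the chamber's. The floor is 74 mm (x) by 218 mm (y) inside a blue rim 24 mm high. Three 3 mm dividers, as high, run along x at y = -54.5, 0, 54.5 mm: four compartments in a row, 74 by 52 mm, centred at x = 0, y = -82, -27, 27, 82 mm.
- tray_handle (a point): centre of the tray's handle: a black round bar of 10 mm diameter, 90 mm long along the chamber's y, 72 mm above the table, 95 mm in front of the tray's centre; carried on two posts at its ends (y -40 and 40 mm) so it can be pinched from above with the fingers closing along the chamber's x.
- bolt (a joint): how far the barrel bolt is drawn, m: 0 = fully home in the brass keeper, 0.045 = fully drawn (end stop). Drawing moves it to the chamber's +y, shooting it to -y; about 2 N of friction, stays where it is left. The keeper is a brass loop on the tray's front; the 12 mm rod enters its 17 mm gap only when the tray is home (within about 2 mm).
- bolt_knob (a point): centre of the top of the bolt's upright knob, a red-topped post 12 to 15 mm thick that rises from the rod (42 mm above the table) to 88 mm (its red round cap to 94 mm); moves with the bolt; axes as the chamber's. The post is clear of the guides from 53 mm up.
- vial_a: thin amber glass vial, white cap, paper band: a plain upright cylinder, 42 mm diameter, 64 mm tall, 65 to 120 g, heavy at its foot; origin at the centre of its underside. Stands on the blue mat; may be absent (None). Breaks above 30 N on each finger pad (60 N over both together), if pressed onto the tray's floor with more than 25 N, or if let go over 15 mm above it; a 20 N grip holds it.
- vial_b: thin amber glass vial, white cap, paper band: a plain upright cylinder, 42 mm diameter, 64 mm tall, 65 to 120 g, heavy at its foot; origin at the centre of its underside. Stands on the blue mat; may be absent (None). Breaks above 30 N on each finger pad (60 N over both together), if pressed onto the tray's floor with more than 25 N, or if let go over 15 mm above it; a 20 N grip holds it.
- vial_c: thin amber glass vial, white cap, paper band: a plain upright cylinder, 42 mm diameter, 64 mm tall, 65 to 120 g, heavy at its foot; origin at the centre of its underside. Stands on the blue mat; may be absent (None). Breaks above 30 N on each finger pad (60 N over both together), if pressed onto the tray's floor with more than 25 N, or if let go over 15 mm above it; a 20 N grip holds it.
- vial_d: thin amber glass vial, white cap, paper band: a plain upright cylinder, 42 mm diameter, 64 mm tall, 65 to 120 g, heavy at its foot; origin at the centre of its underside. Stands on the blue mat; may be absent (None). Breaks above 30 N on each finger pad (60 N over both together), if pressed onto the tray's floor with more than 25 N, or if let go over 15 mm above it; a 20 N grip holds it.
- mat: flat blue mat, 240 mm square, 1 mm thick, lying on the table to the left or the right; origin at its centre; the vials stand on it, at table height (z = 0).
- tile: flat black tile, 240 mm square, 1 mm thick, on the other side; origin at its centre; the instruments stand on it.
- gauge: dial gauge on a black 80 by 60 mm foot, 133 mm tall; origin under the foot's centre. Not to be moved.
- weight: brass weight, 56 mm diameter, 58 mm tall; origin under its centre. Not to be moved.
- case: closed white plastic case 105 x 70 x 40 mm; origin under its centre. Not to be moved.
Things that resemble listed ones, but are neither listed nor needed, are in the scene too. What is shaped like the vial_d but red is not meant. What is shaped like the vial_c but purple is not meant.

How it is judged:
By the outcome, as a careful person would: the job done as asked, in the order asked, and still so for the second after the job is handed in, with the robot touching nothing.
Of vial_a, vial_b, vial_c, vial_d only 3 to 4 are there at a start; the rules pass over those that are not, and their reading is None.
At some moment in a run one of vial_a, vial_b, vial_c, vial_d may be knocked a few centimetres aside while the robot is not near it.
It also fails if it takes over 208 s, if anything falls off the work surface, if the arm or the gripper's body presses on something with over 40 N, if the wrist force passes 120 N, or if a joint passes its speed limit or range.

## Working session

There is one attempt and no reset: what is moved stays moved. The work goes in short steps, Python scripts to look and compute and a tool call to move; the robot and the scene stay as the last step left them, time stands still between calls to the robot, and variables do not carry over. Pictures are saved under pics/ and viewed, and the job is handed in when it is done.

Besides the shell and the picture viewer there is one more tool, called after ">>>" as name(argument=value, ...) on one line, values as JSON. send_rows: Moves the arm, as the interface text tells. Its arguments: {"type":"object","properties":{"commands":{"type":"array","items":{"type":"object","properties":{"x":{"type":"number"},"y":{"type":"number"},"z":{"type":"number"},"wx":{"type":"number"},"wy":{"type":"number"},"wz":{"type":"number"},"grip":{"type":"number"}}}},"newtons":{"type":"number"}},"required":["commands"]}

```bash
ls; mkdir -p pics; cat > h.py <<'E'
from station import *
import numpy as np, cv2
from scipy.spatial.transform import Rotation as R
def save(c,name,crop=None,s=1):
    im=c["img"][:,:,::-1]
    if crop: im=im[crop[1]:crop[3],crop[0]:crop[2]]
    if s!=1: im=cv2.resize(im,None,fx=s,fy=s,interpolation=cv2.INTER_CUBIC)
    cv2.imwrite("pics/"+name,im)
def ray(c,u,v,z):
    V=np.array(c["view"]); Rm=V[:3,:3]; t=V[:3,3]
    d=Rm.T@np.array([(u-c["cx"])/c["fx"],(v-c["cy"])/c["fy"],1]); o=-Rm.T@t
    return o+d*(z-o[2])/d[2]
def proj(c,p):
    V=np.array(c["view"]); q=V[:3,:3]@np.array(p,float)+V[:3,3]
    return np.array([c["fx"]*q[0]/q[2]+c["cx"],c["fy"]*q[1]/q[2]+c["cy"]])
def tool(dw=None,target=None):
    s=sense(); M=R.from_euler("xyz",s["tool_rot"],degrees=True).as_matrix()
    if target is not None: dw=np.array(target)-np.array(s["tcp_pos"])
    return M.T@np.array(dw)
E
python3 - <<'E'
from h import *
s=sense()
for k,v in s.items(): print(k,np.round(v,2))
for n in("scene","top","wrist"):
    c=capture(n); save(c,n+"0.png"); print(n,c["fx"],c["cx"],c["cy"],np.round(c["view"],3).tolist())
    for l in["chamber","tray_floor","tray_handle","bolt_knob","vial_a","mat","tile"]:
        r=spot_point(l,c); print(l,[(round(q["p"],2),np.round(q["location"],1).tolist()) for q in r][:8])
E
```

```text
pics
time_s 0.0
joint_pos [68.87 18.44 -4.02 83.18  1.29 78.54 -3.26]
qd [ 0.01  0.04 -0.01 -0.04  0.03  0.02 -0.05]
joint_torque [ 0.000e+00 -4.936e+01 -3.800e-01 -3.143e+01  1.000e-02  1.000e-02
  0.000e+00]
tcp_pos [ 242.54 -602.41  204.19]
tool_rot [-179.89    0.     21.94]
contact_force [-0.02  0.16  0.66]
wrist_torque [-0.02 -0.03  0.02]
width 85.83
scene 442.52799263793725 320.7315473215482 194.5315131940131 [[-0.136, 0.991, 0.01, 119.685], [0.671, 0.1, -0.735, -273.943], [-0.729, -0.093, -0.678, 1577.413], [0.0, 0.0, 0.0, 1.0]]
chamber [(0.58, [315.9, 272.0])]
tray_floor []
tray_handle [(0.75, [327.1, 223.2])]
bolt_knob [(0.77, [393.7, 241.0])]
vial_a [(0.88, [213.3, 189.7]), (0.85, [236.4, 214.3]), (0.69, [168.8, 190.4]), (0.64, [292.9, 183.7]), (0.59, [237.7, 153.9]), (0.53, [244.5, 194.0])]
mat [(0.8, [225.7, 198.7])]
tile []
top 465.7172385114315 327.0999614436515 193.58944119454438 [[0.003, -1.0, -0.01, -34.204], [-0.995, -0.002, -0.098, 503.459], [0.098, 0.01, -0.995, 1439.666], [0.0, 0.0, 0.0, 1.0]]
chamber [(0.88, [329.2, 137.2]), (0.64, [191.5, 222.9])]
tray_floor [(0.56, [330.9, 132.9])]
tray_handle [(0.9, [323.6, 160.6]), (0.32, [403.9, 214.0])]
bolt_knob [(0.52, [273.2, 146.3])]
vial_a [(0.71, [432.0, 262.3]), (0.69, [435.1, 215.5]), (0.64, [364.8, 232.1]), (0.53, [477.0, 207.9]), (0.5, [406.9, 211.4])]
mat [(0.87, [420.6, 198.1])]
tile [(0.68, [193.2, 221.9]), (0.64, [206.8, 196.5]), (0.42, [419.3, 197.6])]
wrist 310.2789000642851 319.35016037605203 204.08175961968678 [[0.375, -0.927, 0.001, -650.981], [-0.886, -0.358, 0.293, -38.304], [-0.272, -0.11, -0.956, 379.437], [0.0, 0.0, 0.0, 1.0]]
chamber []
tray_floor []
tray_handle []
bolt_knob []
vial_a [(0.7, [123.9, 47.7])]
mat []
tile []
```

View pics/scene0.png

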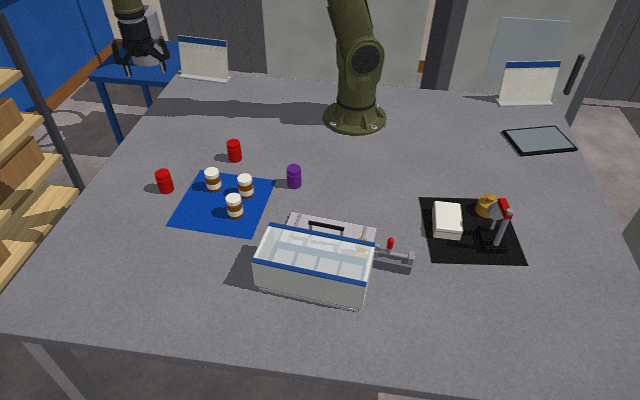

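View pics/top0.png

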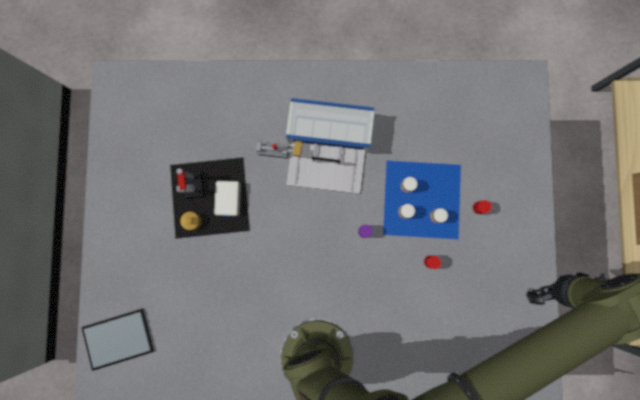

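View pics/wrist0.png

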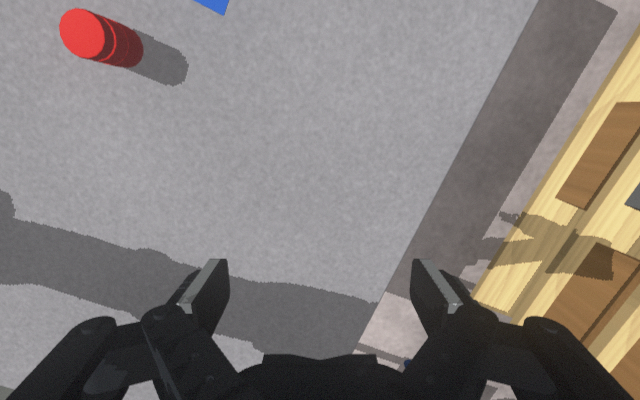

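Top view: the amber vials with white caps stand on the mat at px (409,184), (406,211) and (440,215). The look-alikes are red at (483,207) and (433,262) and purple at (366,231), all off the mat. The chamber is at about (328,140), its bolt knob at (275,147) and its handle at (326,158).

```bash
python3 - <<'E'
from h import *
c=capture("top"); save(c,"t1.png",(240,80,400,200),5)
save(c,"t1v.png",(350,150,500,280),5)
for l in["chamber","tray_handle","bolt_knob","vial_a","mat","gauge","weight","case"]:
    print(l,[(round(q["p"],2),np.round(q["location"],1).tolist()) for q in spot_point(l,c)][:8])
s=capture("scene"); save(s,"s1.png",(230,190,430,320),4)
for l in["tray_handle","bolt_knob","vial_a"]:
    print(l,[(round(q["p"],2),np.round(q["location"],1).tolist()) for q in spot_point(l,s)][:8])
E
```

```text
chamber [(0.79, [328.1, 131.5])]
tray_handle [(0.71, [325.1, 155.9])]
bolt_knob [(0.46, [277.4, 147.5])]
vial_a [(0.8, [477.6, 205.2]), (0.66, [406.3, 212.9]), (0.63, [405.3, 186.3]), (0.61, [365.2, 233.5]), (0.58, [432.6, 260.8])]
mat [(0.58, [418.4, 199.6])]
gauge [(0.85, [195.9, 183.1])]
weight []
case [(0.78, [226.2, 200.0])]
tray_handle [(0.55, [327.5, 221.4])]
bolt_knob [(0.72, [390.5, 240.1]), (0.72, [232.9, 215.0])]
vial_a [(0.87, [235.1, 215.7]), (0.8, [238.7, 155.1]), (0.74, [294.1, 182.2]), (0.71, [168.7, 187.9]), (0.62, [213.5, 192.1]), (0.54, [245.2, 194.6])]
```

View pics/t1.png

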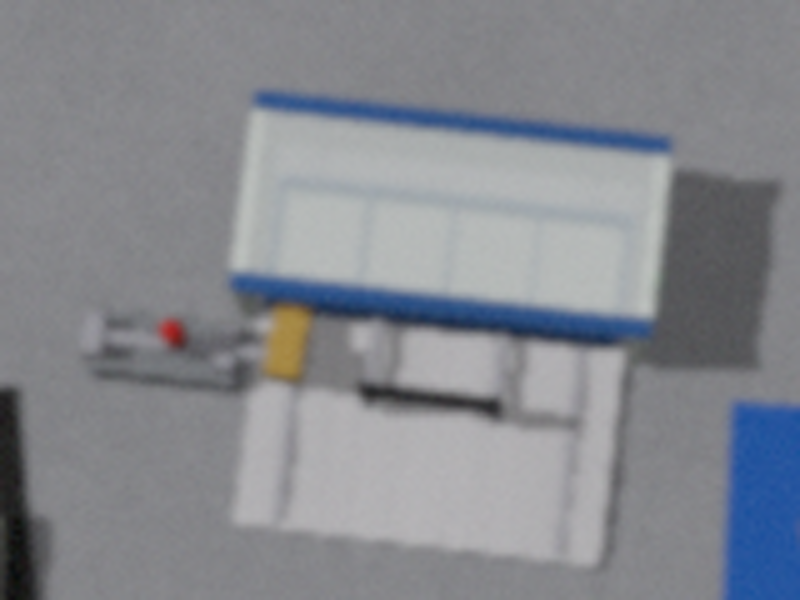

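View pics/t1v.png

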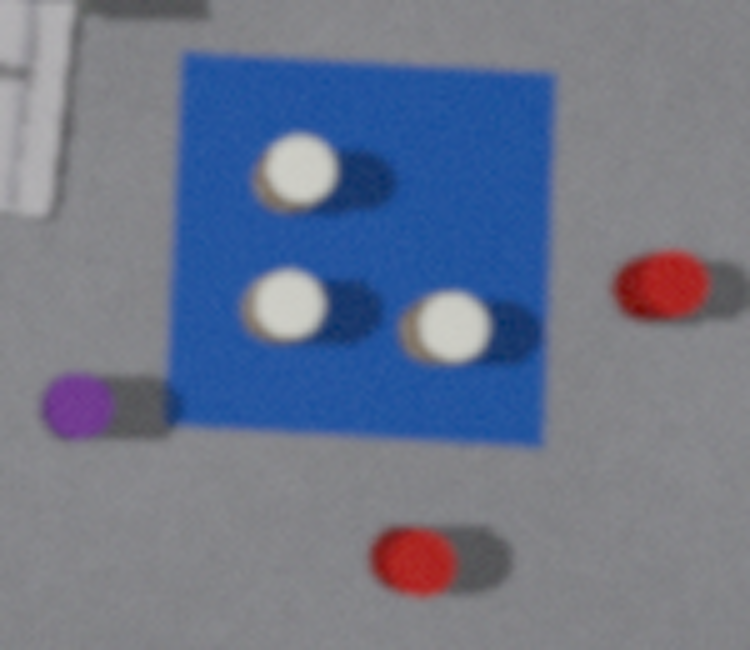

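View pics/s1.png

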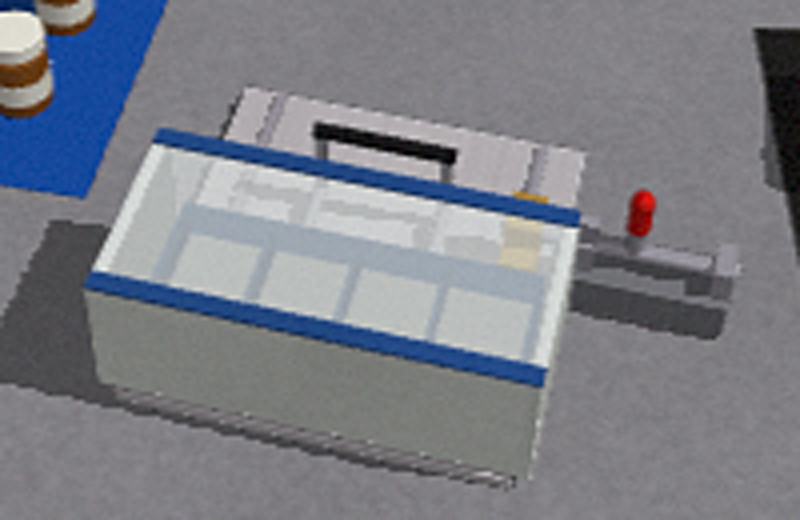

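```bash
cat > fit.py <<'E'
from h import *
from scipy.optimize import least_squares
t=capture("top"); s=capture("scene")
T=[((77,128,97),(291.4,98.4)),((77,-128,97),(374.4,107.6)),((-48,128,97),(286,138.6)),((-48,-128,97),(371,147.6)),((-180,118,10),(286.6,185)),((-180,-118,10),(360.4,193.6)),((-95,45,72),(312.4,158.4)),((-95,-45,72),(340,161.6))]
S=[((77,128,97),(366.5,285)),((77,-128,97),(252,260.5)),((-48,128,97),(375,244.3)),((-48,-128,97),(270,223.3)),((-180,-118,10),(291.3,212.5)),((-180,118,10),(376.3,228.3))]
def W(p,q):
    c,sn=np.cos(p[2]),np.sin(p[2]); return [p[0]+c*q[0]-sn*q[1],p[1]+sn*q[0]+c*q[1],q[2]]
f=lambda p:np.concatenate([proj(t,W(p,a))-b for a,b in T]+[proj(s,W(p,a))-b for a,b in S])
r=least_squares(f,[630,-50,0],loss="soft_l1",x_scale=[10,10,.1])
p=r.x; print(p[:2],np.degrees(p[2])); print(np.round(f(p).reshape(-1,2),1).tolist())
np.save("ch.npy",p)
print("handle",W(p,(-95,0,72)))
# knob: red cap centroid
def cent(c,m,z): 
    v,u=np.nonzero(m); return ray(c,u.mean(),v.mean(),z),(u.mean(),v.mean())
im=t["img"].astype(int); m=(im[:,:,0]>140)&(im[:,:,1]<80); m[:, :260]=0; m[:,290:]=0; m[:130]=0;m[160:]=0
print("knob top",cent(t,m,89))
im=s["img"].astype(int); m=(im[:,:,0]>140)&(im[:,:,1]<80); m[:, :380]=0; m[:,400:]=0; m[:230]=0;m[255:]=0
print("knob sc",cent(s,m,82), np.nonzero(m)[0].min(),np.nonzero(m)[0].max())
for y in(150,145): print("knob candidate home/drawn")
im=t["img"].astype(int); m=(im.min(2)>185).astype(np.uint8); m[:,:390]=0;m[:,470:]=0;m[:170]=0;m[230:]=0
n,l,st,ce=cv2.connectedComponentsWithStats(m)
for i in range(1,n):
    if st[i,4]>60: print("vial",st[i],ray(t,*ce[i],64))
E
python3 fit.py
```

```text
[697.5486145  -38.04792991] -6.403882558711385
[[-1.3, -0.1], [-0.8, -0.1], [-1.0, -0.3], [-1.8, 0.2], [-0.9, 0.1], [-0.9, -0.1], [-1.6, -0.3], [-0.1, -0.2], [-1.4, 0.8], [-1.7, 0.9], [-0.4, -2.1], [-1.0, -1.6], [-0.8, -1.8], [-0.6, -1.5]]
handle [np.float64(603.1413799809452), np.float64(-27.451983965210538), 72]
knob top (array([643.91051458, 130.7308993 ,  89.        ]), (np.float64(273.2857142857143), np.float64(145.42857142857142)))
knob sc (array([643.04453356, 134.46060166,  82.        ]), (np.float64(391.4230769230769), np.float64(241.6153846153846))) 238 248
knob candidate home/drawn
knob candidate home/drawn
vial [404 178  12  11 101] [ 532.43787781 -285.36888704   64.        ]
vial [402 205  11  12 100] [ 448.90135285 -276.75181606   64.        ]
vial [435 210  11  11  99] [ 435.22382711 -376.80728771   64.        ]
```

```bash
cat >> h.py <<'E'
def go(target,yaw=None):
    """tool-frame shift/turn from now to world target with tool straight down"""
    s=sense(); M=R.from_euler("xyz",s["tool_rot"],degrees=True)
    d=M.inv().apply(np.array(target)-np.array(s["tcp_pos"]))
    out=dict(zip("xyz",np.round(d,1)))
    if yaw is not None:
        w=(M.inv()*R.from_euler("xyz",[180,0,yaw],degrees=True)).as_rotvec(degrees=True)
        out.update(zip(("wx","wy","wz"),np.round(w,2)))
    return {k:float(v) for k,v in out.items()}
CH=None
def ch(q):
    p=np.load("ch.npy"); c,sn=np.cos(p[2]),np.sin(p[2]); return np.array([p[0]+c*q[0]-sn*q[1],p[1]+sn*q[0]+c*q[1],q[2]])
E
python3 - <<'E'
from h import *
c=capture("wrist");V=np.array(c["view"]);s=sense()
M=R.from_euler("xyz",s["tool_rot"],degrees=True).as_matrix()
o=-V[:3,:3].T@V[:3,3]; print("cam in tool",M.T@(o-s["tcp_pos"]),"axis",M.T@V[2,:3])
print(go([540,60,330],83.6))
E
```

```text
cam in tool [  75.48741946    0.64634309 -169.00477899] axis [-2.93436817e-01  8.15215491e-04  9.55978122e-01]
{'x': 523.4, 'y': -504.0, 'z': -124.7, 'wx': 0.0, 'wy': 0.0, 'wz': -61.67}
```

>>> send_rows(commands=[{"x":260,"y":-250,"z":-100,"wz":-30},{"x":523,"y":-504,"z":-125,"wz":-61.7},{"x":523,"y":-504,"z":-125,"wz":-61.7},{"x":523,"y":-504,"z":-125,"wz":-61.7},{"x":523,"y":-504,"z":-125,"wz":-61.7},{"x":523,"y":-504,"z":-125,"wz":-61.7},{"x":523,"y":-504,"z":-125,"wz":-61.7},{"x":523,"y":-504,"z":-125,"wz":-61.7},{"x":523,"y":-504,"z":-125,"wz":-61.7},{"x":523,"y":-504,"z":-125,"wz":-61.7},{"x":523,"y":-504,"z":-125,"wz":-61.7},{"x":523,"y":-504,"z":-125,"wz":-61.7},{"x":523,"y":-504,"z":-125,"wz":-61.7},{"x":523,"y":-504,"z":-125,"wz":-61.7},{"x":523,"y":-504,"z":-125,"wz":-61.7},{"x":523,"y":-504,"z":-125,"wz":-61.7}])

```text
validation failed for argument at $.co...
```

```bash
python3 - <<'E'
from h import *
s=sense();print(s["time_s"],s["tcp_pos"],s["tool_rot"],s["contact_force"])
c=capture("wrist"); save(c,"w1.png")
for l in["tray_handle","bolt_knob"]:
    print(l,[(round(q["p"],2),np.round(q["location"],1).tolist(),ray(c,*q["location"],72 if l=="tray_handle" else 94)) for q in spot_point(l,c)][:3])
for q in [(-95,45,72),(-95,-45,72),(-180,118,10),(-180,-118,10),(-48,128,97),(-48,-128,97),(-72.6,163,94)]: print(q,proj(c,ch(q)))
E
```

```text
2.0 [ 242.78227449 -602.98784186  205.34821623] [1.79995789e+02 6.66102118e-04 2.19340662e+01] [ 0.12293155 -0.00215287  0.07667392]
tray_handle []
bolt_knob []
(-95, 45, 72) [ -631.09048122 -1013.28259774]
(-95, -45, 72) [-396.77009425 -833.49403234]
(-180, 118, 10) [-467.9392793  -581.09268398]
(-180, -118, 10) [-102.35646701 -341.61459343]
(-48, 128, 97) [-1268.37323864 -1845.94133397]
(-48, -128, 97) [ -304.6063005  -1012.79720026]
(-72.6, 163, 94) [-1331.78480815 -1745.5351383 ]
```

View pics/w1.png

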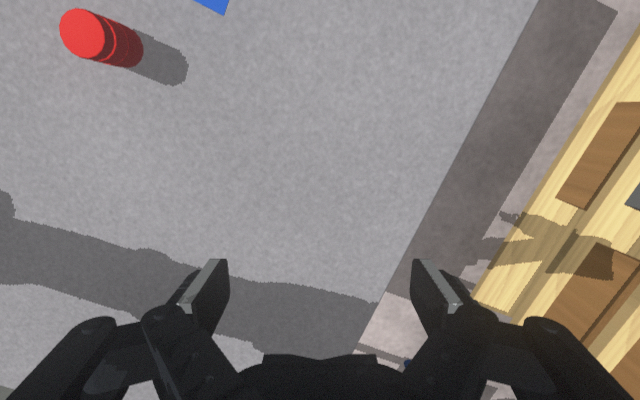

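>>> send_rows(commands=[{"x":260,"y":-250,"z":-100,"wx":0,"wy":0,"wz":-30,"grip":0.5},{"x":523,"y":-504,"z":-125,"wx":0,"wy":0,"wz":-61.7,"grip":0.5},{"x":523,"y":-504,"z":-125,"wx":0,"wy":0,"wz":-61.7,"grip":0.5},{"x":523,"y":-504,"z":-125,"wx":0,"wy":0,"wz":-61.7,"grip":0.5},{"x":523,"y":-504,"z":-125,"wx":0,"wy":0,"wz":-61.7,"grip":0.5},{"x":523,"y":-504,"z":-125,"wx":0,"wy":0,"wz":-61.7,"grip":0.5},{"x":523,"y":-504,"z":-125,"wx":0,"wy":0,"wz":-61.7,"grip":0.5},{"x":523,"y":-504,"z":-125,"wx":0,"wy":0,"wz":-61.7,"grip":0.5},{"x":523,"y":-504,"z":-125,"wx":0,"wy":0,"wz":-61.7,"grip":0.5},{"x":523,"y":-504,"z":-125,"wx":0,"wy":0,"wz":-61.7,"grip":0.5},{"x":523,"y":-504,"z":-125,"wx":0,"wy":0,"wz":-61.7,"grip":0.5},{"x":523,"y":-504,"z":-125,"wx":0,"wy":0,"wz":-61.7,"grip":0.5},{"x":523,"y":-504,"z":-125,"wx":0,"wy":0,"wz":-61.7,"grip":0.5},{"x":523,"y":-504,"z":-125,"wx":0,"wy":0,"wz":-61.7,"grip":0.5},{"x":523,"y":-504,"z":-125,"wx":0,"wy":0,"wz":-61.7,"grip":0.5}])

```text
time_s: 4.03
tcp_pos: [539.4, 58.0, 330.1]
tool_rot: [-180.0, 0.1, 83.5]
contact_force: [-0.1, -0.2, 0.3]
width: 42.6
```

```bash
python3 - <<'E'
from h import *
s=sense();print(s["time_s"],s["tcp_pos"],s["tool_rot"],s["contact_force"])
c=capture("wrist"); save(c,"w2.png")
for l in["tray_handle","bolt_knob"]:
    print(l,[(round(q["p"],2),np.round(q["location"],1).tolist(),ray(c,*q["location"],72 if l=="tray_handle" else 94)) for q in spot_point(l,c)][:3])
for q in [(-95,45,72),(-95,-45,72),(-180,118,10),(-180,-118,10),(-48,128,97),(-48,-128,97),(-72.6,163,94)]: print(q,proj(c,ch(q)))
E
```

```text
4.025 [539.44428604  58.00213518 330.05928741] [-1.79983992e+02  6.85645986e-02  8.34680199e+01] [-0.1188952  -0.21723748  0.3080562 ]
tray_handle [(0.79, [370.5, 215.6], array([606.02443622, -24.55178713,  72.        ])), (0.65, [395.9, 100.4], array([649.21836265, 130.77467226,  72.        ]))]
bolt_knob [(0.92, [396.3, 101.8], array([644.47667923, 129.14056577,  94.        ])), (0.61, [421.8, 203.9], array([673.77309679,  -7.46422396,  94.        ]))]
(-95, 45, 72) [370.1062198  187.73900578]
(-95, -45, 72) [367.28549573 245.90691237]
(-180, 118, 10) [310.80748966 131.87590843]
(-180, -118, 10) [312.04584584 268.97554508]
(-48, 128, 97) [413.57316956 128.63215957]
(-48, -128, 97) [398.53095244 303.44904573]
(-72.6, 163, 94) [395.48183996  99.44042275]
```

View pics/w2.png

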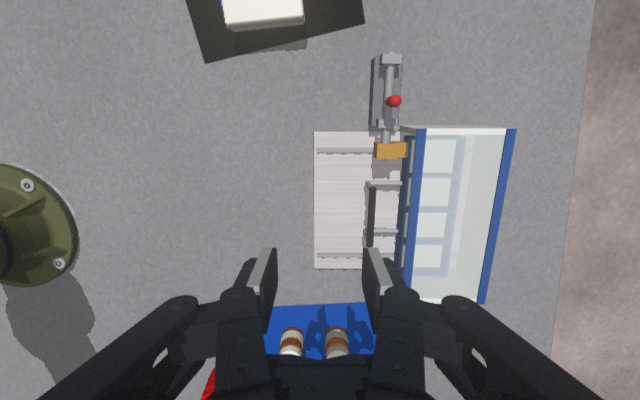

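```bash
python3 - <<'E'
from h import *
c=capture("wrist"); save(c,"w3.png",(300,40,530,310),2.2)
E
```

```text
(no output)
```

View pics/w3.png

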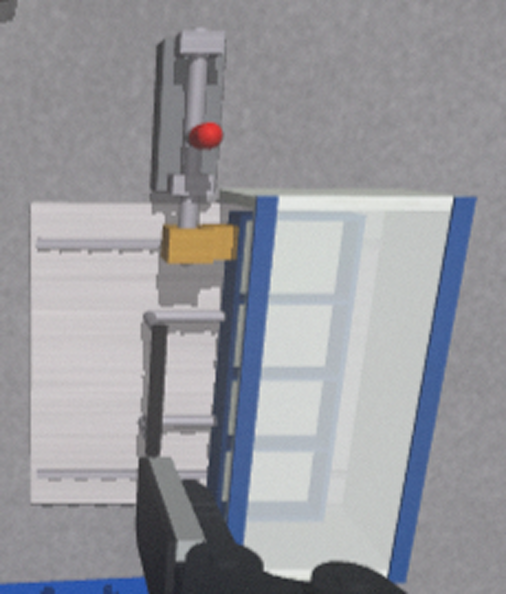

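```bash
python3 - <<'E'
from h import *
from scipy.optimize import least_squares
t=capture("wrist")
T=[((-180,118,10),(313.6,132.3)),((-180,-118,10),(313.6,268.6)),((-48,128,97),(416.4,129.1)),((-48,-128,97),(403.6,300)),((77,128,97),(516.4,129.5)),((77,-128,97),(484.5,304.5))]
def W(p,q):
    c,sn=np.cos(p[2]),np.sin(p[2]); return [p[0]+c*q[0]-sn*q[1],p[1]+sn*q[0]+c*q[1],q[2]]
f=lambda p:np.concatenate([proj(t,W(p,a))-b for a,b in T])
r=least_squares(f,[690,-40,-.1],loss="soft_l1",x_scale=[10,10,.1]);p=r.x
print(p[:2],np.degrees(p[2]),np.round(f(p).reshape(-1,2),1).tolist())
print("h",W(p,(-95,0,72)),proj(t,W(p,(-95,45,72))),proj(t,W(p,(-95,-30,72))))
im=t["img"].astype(int); m=(im[:,:,0]>140)&(im[:,:,1]<80); m[:, :380]=0; m[:,410:]=0; m[:90]=0;m[112:]=0
v,u=np.nonzero(m);print("knob",u.mean(),v.mean(),ray(t,u.mean(),v.mean(),89))
print("ch rel"); k=ray(t,u.mean(),v.mean(),89)-[p[0],p[1],0]; c,s=np.cos(p[2]),np.sin(p[2]); print(c*k[0]+s*k[1],-s*k[0]+c*k[1])
E
```

```text
[702.20852229 -38.00166891] -6.422246424514595 [[0.2, -0.2], [0.9, 0.5], [0.7, -0.1], [-2.3, 3.7], [-0.3, -0.4], [-0.2, -0.8]]
h [np.float64(607.8046887270942), np.float64(-27.375465058552855), 72] [373.22962743 188.01281985] [370.6419534  236.90474175]
knob 394.90588235294115 100.28235294117647 [644.20218668 132.18406131  89.        ]
ch rel
-76.67840752733056 162.6294547797075
```

```bash
python3 - <<'E'
from h import *
np.save("ch.npy",[700.5,-38,np.radians(-6.4)])
print(go([644,132,140],83.6),go([644,132,62],83.6))
E
```

```text
{'x': 84.2, 'y': 95.5, 'z': 190.3, 'wx': 0.01, 'wy': 0.03, 'wz': -0.05} {'x': 84.3, 'y': 95.5, 'z': 268.3, 'wx': 0.01, 'wy': 0.03, 'wz': -0.05}
```

>>> send_rows(commands=[{"x":42,"y":48,"z":95,"wx":0,"wy":0,"wz":0,"grip":0.5},{"x":84,"y":95.5,"z":170,"wx":0,"wy":0,"wz":0,"grip":0.5},{"x":84,"y":95.5,"z":190,"wx":0,"wy":0,"wz":0,"grip":0.5},{"x":84,"y":95.5,"z":190,"wx":0,"wy":0,"wz":0,"grip":0.5},{"x":84,"y":95.5,"z":190,"wx":0,"wy":0,"wz":0,"grip":0.5}])

```text
time_s: 4.9
tcp_pos: [642.1, 131.9, 136.3]
tool_rot: [-179.6, 0.1, 83.6]
contact_force: [-0.2, -0.3, 0.7]
width: 42.6
```

```bash
python3 - <<'E'
from h import *
c=capture("wrist"); save(c,"w4.png")
im=c["img"].astype(int); m=((im[:,:,0]>140)&(im[:,:,1]<80)).astype(np.uint8)
n,l,st,ce=cv2.connectedComponentsWithStats(m)
for i in range(1,n):
    if st[i,4]>60: print(st[i],ray(c,*ce[i],89))
print(sense()["tcp_pos"],go([644,132,62],83.6))
E
```

```text
[313 198  19  26 371] [644.8055287 134.1900973  89.       ]
[643.09697557 131.62486269 139.08768175] {'x': 0.5, 'y': 1.1, 'z': 77.1, 'wx': -0.17, 'wy': 0.04, 'wz': -0.03}
```

View pics/w4.png

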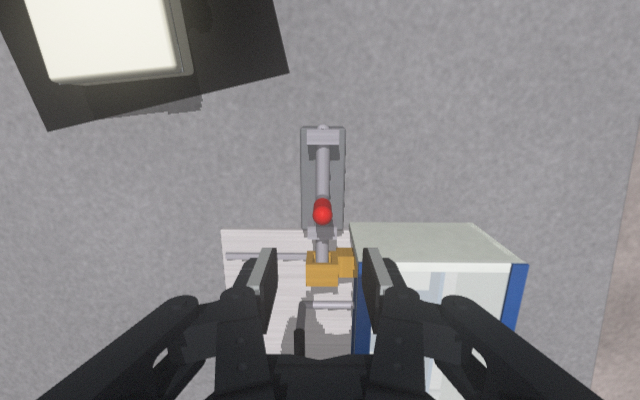

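Knob's red cap is at (322,211), midway between the fingers. I'll go down and pinch it.

>>> send_rows(commands=[{"x":1.5,"y":1,"z":40,"wx":-0.2,"wy":0,"wz":0,"grip":0.5},{"x":1.5,"y":1,"z":77,"wx":-0.2,"wy":0,"wz":0,"grip":0.5},{"x":1.5,"y":1,"z":77,"wx":-0.2,"wy":0,"wz":0,"grip":0.5},{"x":1.5,"y":1,"z":77,"wx":-0.2,"wy":0,"wz":0,"grip":0.1},{"x":1.5,"y":1,"z":77,"wx":-0.2,"wy":0,"wz":0,"grip":0.1},{"x":1.5,"y":1,"z":77,"wx":-0.2,"wy":0,"wz":0,"grip":0},{"x":1.5,"y":1,"z":77,"wx":-0.2,"wy":0,"wz":0,"grip":0},{"x":1.5,"y":1,"z":77,"wx":-0.2,"wy":0,"wz":0,"grip":0}], newtons=40)

```text
time_s: 5.95
tcp_pos: [644.1, 133.0, 62.2]
tool_rot: [180.0, 0.0, 83.6]
contact_force: [0.1, 0.5, -0.1]
width: 0.2
```

```bash
python3 - <<'E'
from h import *
c=capture("wrist"); save(c,"w5.png"); c=capture("scene"); save(c,"s5.png",(330,170,470,290),5)
print(sense()["width"])
E
```

```text
0.008740212750355346
```

View pics/w5.png

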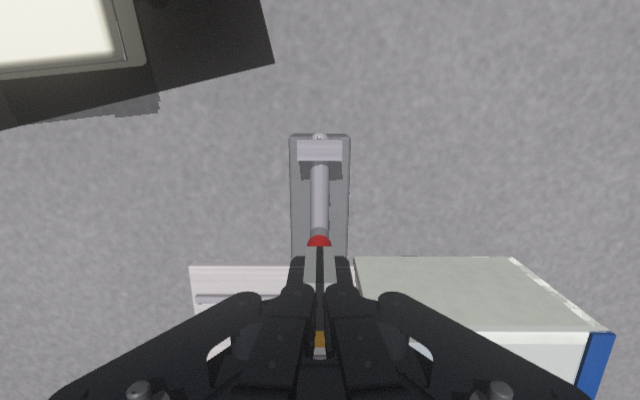

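View pics/s5.png

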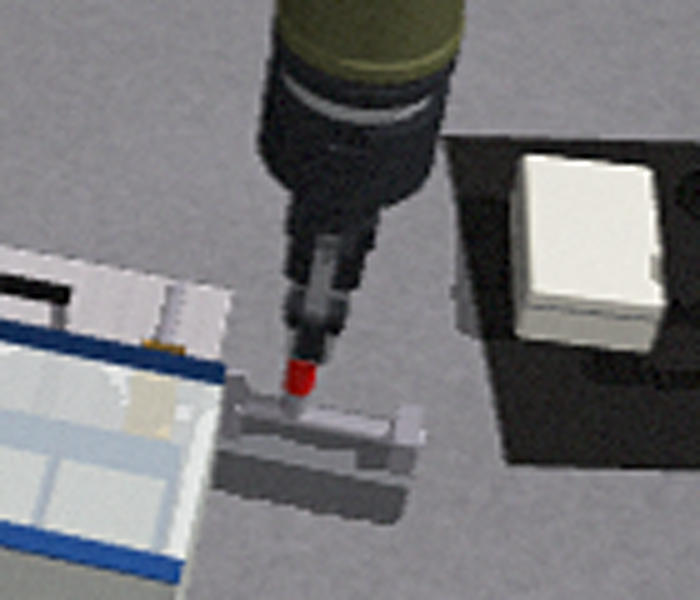

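```bash
python3 - <<'E'
from h import *
c=capture("wrist"); print(ray(c,319,241,94),ray(c,319,150,50), sense()["tcp_pos"])
c=capture("scene"); im=c["img"].astype(int); m=(im[:,:,0]>140)&(im[:,:,1]<80); m[:, :380]=0; m[:,410:]=0; m[:225]=0;m[260:]=0
v,u=np.nonzero(m); print(u.mean(),v.mean(),ray(c,u.mean(),v.mean(),85))
E
```

```text
[646.43193438 146.75585985  94.        ] [650.60941904 184.32497934  50.        ] [644.06571396 133.05492473  62.18798447]
391.3333333333333 246.22222222222223 [660.0053597  134.23094277  85.        ]
```

```bash
python3 - <<'E'
from h import *
c=capture("wrist"); save(c,"w6.png",(260,120,380,270),5)
p=np.array(sense()["tcp_pos"]);M=R.from_euler("xyz",sense()["tool_rot"],degrees=True).as_matrix()
for q in [(0,0,0),(11,0,0),(11,0,-30),(0,0,-30)]: print(q,proj(c,p+M@q))
E
```

```text
(0, 0, 0) [317.63770206 240.62305843]
(11, 0, 0) [317.62743308 223.17330695]
(11, 0, -30) [317.3026499  244.82967876]
(0, 0, -30) [317.32160228 265.06081917]
```

View pics/w6.png

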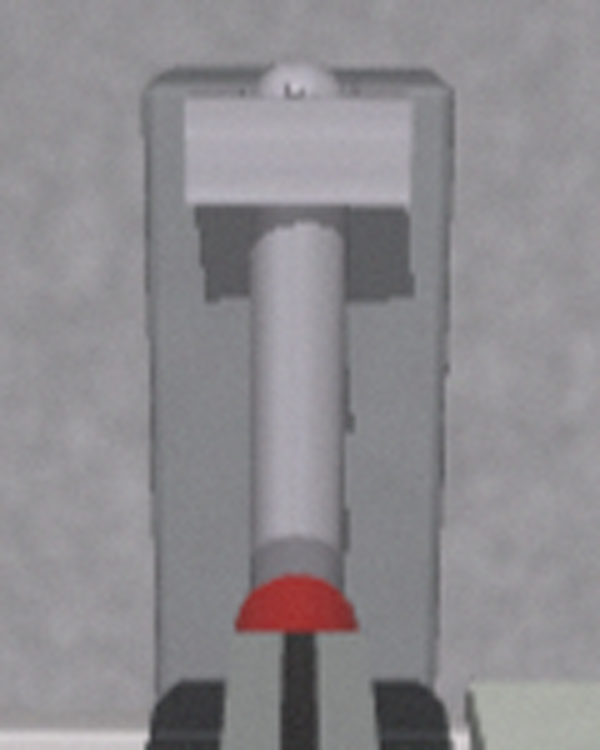

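>>> send_rows(commands=[{"x":0,"y":0,"z":0,"wx":0,"wy":0,"wz":0,"grip":0.4},{"x":0,"y":0,"z":0,"wx":0,"wy":0,"wz":0,"grip":0.5},{"x":0,"y":0,"z":-50,"wx":0,"wy":0,"wz":0,"grip":0.5},{"x":0,"y":0,"z":-78,"wx":0,"wy":0,"wz":0,"grip":0.5},{"x":0,"y":0,"z":-78,"wx":0,"wy":0,"wz":0,"grip":0.5},{"x":0,"y":0,"z":-78,"wx":0,"wy":0,"wz":0,"grip":0.5}])

```text
time_s: 6.95
tcp_pos: [643.4, 132.7, 139.1]
tool_rot: [-180.0, 0.1, 83.6]
contact_force: [0.3, 0.8, -0.4]
width: 42.7
```

```bash
python3 - <<'E'
from h import *
c=capture("wrist"); save(c,"w7.png",(200,80,440,320),3)
im=c["img"].astype(int); m=((im[:,:,0]>140)&(im[:,:,1]<80)).astype(np.uint8)
n,l,st,ce=cv2.connectedComponentsWithStats(m)
for i in range(1,n):
    if st[i,4]>60: print(st[i],ray(c,*ce[i],89))
print(sense()["tcp_pos"],sense()["width"])
p=np.array(sense()["tcp_pos"]);M=R.from_euler("xyz",sense()["tool_rot"],degrees=True).as_matrix()
for q in [(0,0,0),(11,21,-5),(11,-21,-5),(-11,-21,-5)]: print(q,proj(c,p+M@q))
c=capture("scene"); save(c,"s7.png",(330,170,470,290),5)
im=c["img"].astype(int); m=(im[:,:,0]>140)&(im[:,:,1]<80); m[:, :380]=0; m[:,410:]=0; m[:225]=0;m[260:]=0
v,u=np.nonzero(m); print(u.mean(),v.mean(),v.min(),v.max(),ray(c,u.mean(),v.mean(),82))
E
```

```text
[311 198  19  26 362] [644.70719287 134.35080466  89.        ]
[643.17040326 132.67267801 138.60710108] 42.670996268143284
(0, 0, 0) [317.23313697 240.48959186]
(11, 21, -5) [354.19905021 226.21642077]
(11, -21, -5) [280.12190765 226.16391806]
(-11, -21, -5) [281.47048843 261.16494238]
391.125 241.625 238 248 [643.17654972 133.76612487  82.        ]
```

View pics/w7.png

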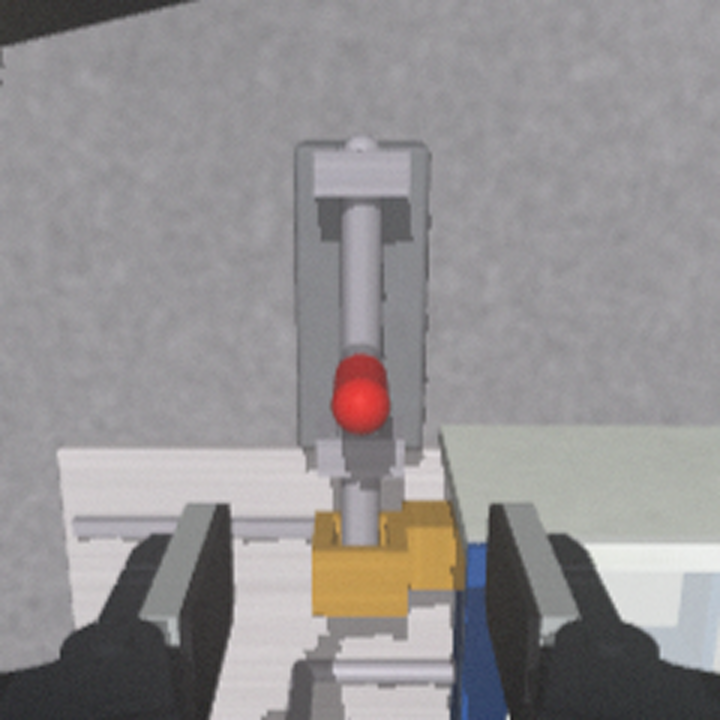

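```bash
python3 - <<'E'
from h import *
c=capture("scene"); 
for z in (62,92): print(z,(proj(c,(644,133,z))-[330,170])*5)
p=sense()["tcp_pos"]
for z in (0,28): print(z,(proj(c,(p[0],p[1],p[2]+z))-[330,170])*5)
E
```

```text
62 [299.00639887 387.07008209]
92 [306.47187922 345.07736368]
0 [318.03215775 275.2063406 ]
28 [325.72119777 231.86252952]
```

View pics/s7.png

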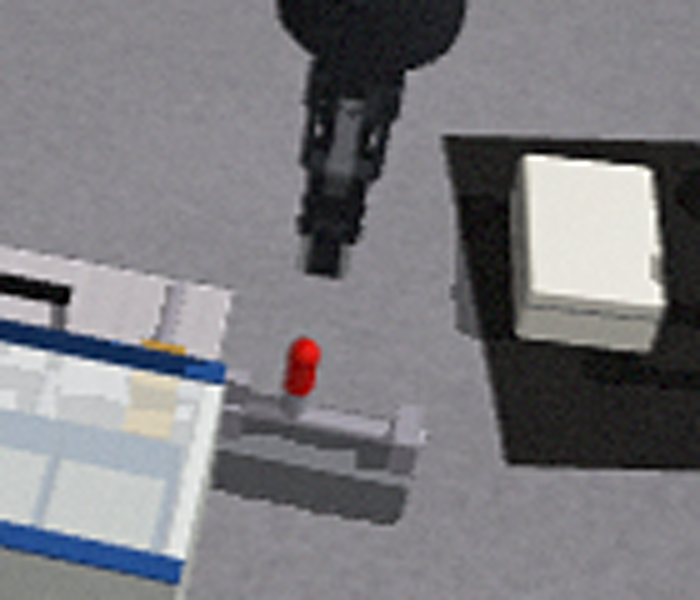

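The fingertips sit about 25 mm short of the reported TCP, judging from both the wrist and scene views, so they closed above the knob. I'll go lower, watching the force.

>>> send_rows(commands=[{"x":-1,"y":1.3,"z":50,"wx":0,"wy":0,"wz":0,"grip":0.5},{"x":-1,"y":1.3,"z":80,"wx":0,"wy":0,"wz":0,"grip":0.5},{"x":-1,"y":1.3,"z":97,"wx":0,"wy":0,"wz":0,"grip":0.5},{"x":-1,"y":1.3,"z":97,"wx":0,"wy":0,"wz":0,"grip":0.3},{"x":-1,"y":1.3,"z":97,"wx":0,"wy":0,"wz":0,"grip":0},{"x":-1,"y":1.3,"z":97,"wx":0,"wy":0,"wz":0,"grip":0},{"x":-1,"y":1.3,"z":97,"wx":0,"wy":0,"wz":0,"grip":0},{"x":-1,"y":1.3,"z":97,"wx":0,"wy":0,"wz":0,"grip":0}], newtons=40)

```text
time_s: 8.1
tcp_pos: [643.8, 132.1, 42.5]
tool_rot: [-179.9, 0.1, 83.6]
contact_force: [-5.8, 1.2, 4.0]
width: 10.5
```

>>> send_rows(commands=[{"x":8,"y":0,"z":0,"wx":0,"wy":0,"wz":0,"grip":0},{"x":16,"y":0,"z":0,"wx":0,"wy":0,"wz":0,"grip":0},{"x":24,"y":0,"z":0,"wx":0,"wy":0,"wz":0,"grip":0},{"x":32,"y":0,"z":0,"wx":0,"wy":0,"wz":0,"grip":0},{"x":40,"y":0,"z":0,"wx":0,"wy":0,"wz":0,"grip":0},{"x":46,"y":0,"z":0,"wx":0,"wy":0,"wz":0,"grip":0},{"x":46,"y":0,"z":0,"wx":0,"wy":0,"wz":0,"grip":0},{"x":46,"y":0,"z":0,"wx":0,"wy":0,"wz":0,"grip":0}])

```text
time_s: 9.1
tcp_pos: [648.4, 171.8, 42.4]
tool_rot: [-179.8, 0.6, 83.4]
contact_force: [-8.9, -11.5, 7.6]
width: 10.3
```

```bash
python3 - <<'E'
from h import *
c=capture("wrist"); save(c,"w8.png",(200,80,440,320),2)
E
```

```text
(no output)
```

View pics/w8.png

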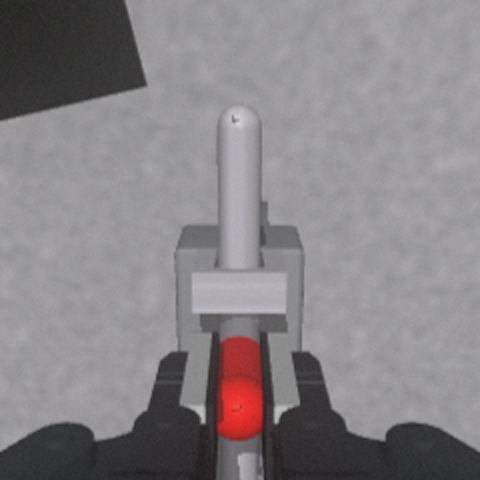

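>>> send_rows(commands=[{"x":6,"y":0,"z":0,"wx":0,"wy":0,"wz":0,"grip":0},{"x":9,"y":0,"z":0,"wx":0,"wy":0,"wz":0,"grip":0},{"x":9,"y":0,"z":0,"wx":0,"wy":0,"wz":0,"grip":0},{"x":9,"y":0,"z":0,"wx":0,"wy":0,"wz":0,"grip":0}])

```text
time_s: 9.65
tcp_pos: [648.3, 171.5, 42.3]
tool_rot: [-179.5, 1.4, 83.1]
contact_force: [-11.6, -16.9, 11.5]
width: 10.4
```

```bash
python3 - <<'E'
from h import *
c=capture("wrist"); save(c,"w9.png",(200,80,440,320),2)
p=[700.5,-38,0]
print(sense()["contact_force"],sense()["tcp_pos"],ray(c,319,281,89),ray(c,319,210,89))
E
```

```text
[-10.91245799 -15.98322385  10.50528402] [648.30641783 171.43333412  42.26322424] [649.79820481 173.55238243  89.        ] [653.7923943  206.92700799  89.        ]
```

View pics/w9.png

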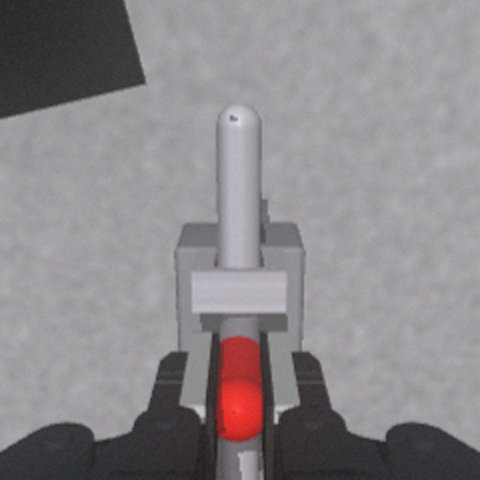

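```bash
python3 - <<'E'
from h import *
print(ch((-95,0,72)),go([648,171,150],83.6),go([*ch((-95,0,0))[:2],150],83.6))
E
```

```text
[606.09204768 -27.41045144  72.        ] {'x': -3.2, 'y': -1.1, 'z': -107.7, 'wx': -0.47, 'wy': 1.43, 'wz': -0.46} {'x': -205.1, 'y': -19.0, 'z': -102.5, 'wx': -0.47, 'wy': 1.43, 'wz': -0.46}
```

>>> send_rows(commands=[{"x":0,"y":0,"z":0,"wx":0,"wy":0,"wz":0,"grip":0.4},{"x":-1,"y":0,"z":0,"wx":0,"wy":0,"wz":0,"grip":0.5},{"x":-2,"y":0,"z":-40,"wx":0,"wy":1,"wz":0,"grip":0.5},{"x":-3,"y":-1,"z":-90,"wx":-0.5,"wy":1.4,"wz":-0.5,"grip":0.5},{"x":-60,"y":-10,"z":-107,"wx":-0.5,"wy":1.4,"wz":-0.5,"grip":0.5},{"x":-120,"y":-14,"z":-104,"wx":-0.5,"wy":1.4,"wz":-0.5,"grip":0.5},{"x":-180,"y":-19,"z":-102,"wx":-0.5,"wy":1.4,"wz":-0.5,"grip":0.5},{"x":-205,"y":-19,"z":-102,"wx":-0.5,"wy":1.4,"wz":-0.5,"grip":0.5},{"x":-205,"y":-19,"z":-102,"wx":-0.5,"wy":1.4,"wz":-0.5,"grip":0.5},{"x":-205,"y":-19,"z":-102,"wx":-0.5,"wy":1.4,"wz":-0.5,"grip":0.5}])

```text
time_s: 10.95
tcp_pos: [606.8, -24.7, 149.9]
tool_rot: [179.9, -0.1, 83.8]
contact_force: [-0.5, 0.2, -0.7]
width: 42.4
```

```bash
python3 - <<'E'
from h import *
c=capture("wrist"); save(c,"w10.png")
print(sense()["tcp_pos"],go([*ch((-95,0,0))[:2],36],83.6),proj(c,ch((-95,45,72))),proj(c,ch((-95,-45,72))))
E
```

```text
[606.66674514 -24.26075874 149.82376388] {'x': -3.3, 'y': -0.4, 'z': 113.8, 'wx': 0.08, 'wy': -0.07, 'wz': 0.24} [317.63011435 151.63411605] [317.34120959 254.92814527]
```

View pics/w10.png

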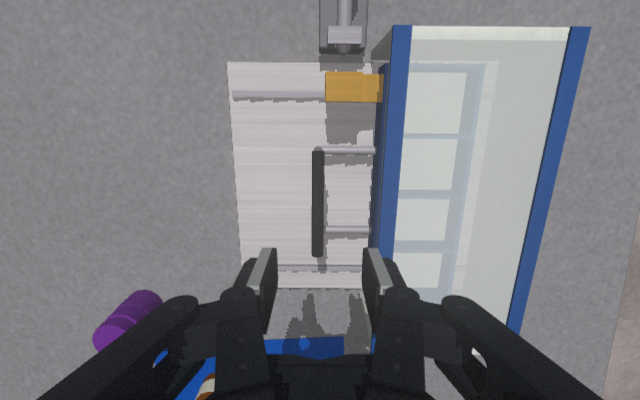

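Handle bar at (318, 150–257) matches the prediction. Bolt is clear of the keeper. I'll descend and pinch it.

>>> send_rows(commands=[{"x":-3,"y":-0.2,"z":55,"wx":0,"wy":0,"wz":0,"grip":0.5},{"x":-3,"y":-0.2,"z":100,"wx":0,"wy":0,"wz":0,"grip":0.5},{"x":-3,"y":-0.2,"z":113,"wx":0,"wy":0,"wz":0,"grip":0.5},{"x":-3,"y":-0.2,"z":113,"wx":0,"wy":0,"wz":0,"grip":0.3},{"x":-3,"y":-0.2,"z":113,"wx":0,"wy":0,"wz":0,"grip":0},{"x":-3,"y":-0.2,"z":113,"wx":0,"wy":0,"wz":0,"grip":0},{"x":-3,"y":-0.2,"z":113,"wx":0,"wy":0,"wz":0,"grip":0}], newtons=50)

```text
time_s: 11.88
tcp_pos: [605.2, -25.8, 38.7]
tool_rot: [-180.0, -0.1, 83.9]
contact_force: [-6.1, 1.0, 3.2]
width: 7.6
```

>>> send_rows(commands=[{"x":0,"y":-12,"z":0,"wx":0,"wy":0,"wz":0,"grip":0},{"x":0,"y":-26,"z":0,"wx":0,"wy":0,"wz":0,"grip":0},{"x":0,"y":-40,"z":0,"wx":0,"wy":0,"wz":0,"grip":0},{"x":0,"y":-54,"z":0,"wx":0,"wy":0,"wz":0,"grip":0},{"x":0,"y":-68,"z":0,"wx":0,"wy":0,"wz":0,"grip":0},{"x":0,"y":-82,"z":0,"wx":0,"wy":0,"wz":0,"grip":0},{"x":0,"y":-96,"z":0,"wx":0,"wy":0,"wz":0,"grip":0},{"x":0,"y":-110,"z":0,"wx":0,"wy":0,"wz":0,"grip":0},{"x":0,"y":-122,"z":0,"wx":0,"wy":0,"wz":0,"grip":0},{"x":0,"y":-132,"z":0,"wx":0,"wy":0,"wz":0,"grip":0},{"x":0,"y":-136,"z":0,"wx":0,"wy":0,"wz":0,"grip":0},{"x":0,"y":-136,"z":0,"wx":0,"wy":0,"wz":0,"grip":0}])

```text
time_s: 13.38
tcp_pos: [476.2, -10.7, 39.0]
tool_rot: [179.1, -0.3, 83.9]
contact_force: [24.6, 3.1, -36.2]
width: 7.7
```

>>> send_rows(commands=[{"x":0,"y":3,"z":0,"wx":0,"wy":0,"wz":0,"grip":0.2},{"x":0,"y":3,"z":0,"wx":0,"wy":0,"wz":0,"grip":0.5},{"x":0,"y":3,"z":0,"wx":0,"wy":0,"wz":0,"grip":0.5},{"x":0,"y":3,"z":-50,"wx":0,"wy":0,"wz":0,"grip":0.5},{"x":0,"y":3,"z":-110,"wx":0,"wy":0,"wz":0,"grip":0.7},{"x":20,"y":50,"z":-170,"wx":0,"wy":0,"wz":0,"grip":0.7},{"x":50,"y":80,"z":-230,"wx":0,"wy":0,"wz":0,"grip":0.7},{"x":50,"y":80,"z":-270,"wx":0,"wy":0,"wz":0,"grip":0.7},{"x":50,"y":80,"z":-270,"wx":0,"wy":0,"wz":0,"grip":0.7},{"x":50,"y":80,"z":-270,"wx":0,"wy":0,"wz":0,"grip":0.7}])

```text
time_s: 14.62
tcp_pos: [556.4, 29.5, 310.2]
tool_rot: [179.2, -0.2, 83.9]
contact_force: [-0.8, 0.4, -0.3]
width: 60.0
```

```bash
python3 - <<'E'
from h import *
c=capture("wrist"); save(c,"w11.png")
print(sense()["time_s"],sense()["tcp_pos"])
for q in [(-130-41,112,44),(-130-41,-112,44),(-130+41,112,44),(-130+41,-112,44),(-225,45,72),(-225,-45,72)]: print(q,proj(c,ch(q)))
t=capture("top"); save(t,"t11.png",(240,80,500,280),3)
E
```

```text
14.675 [555.96235079  29.14293788 309.32471934]
(-171, 112, 44) [301.10470084 120.0030299 ]
(-171, -112, 44) [302.6260194  268.38042272]
(-89, 112, 44) [361.51873559 120.3780032 ]
(-89, -112, 44) [354.97576543 268.31729299]
(-225, 45, 72) [260.05265672 172.64906317]
(-225, -45, 72) [263.17286941 235.53381538]
```

View pics/w11.png

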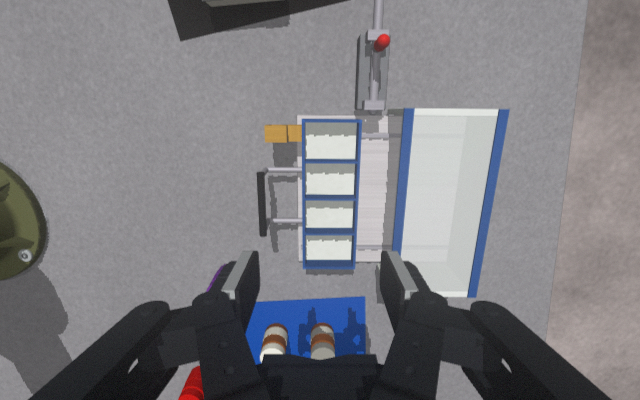

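View pics/t11.png

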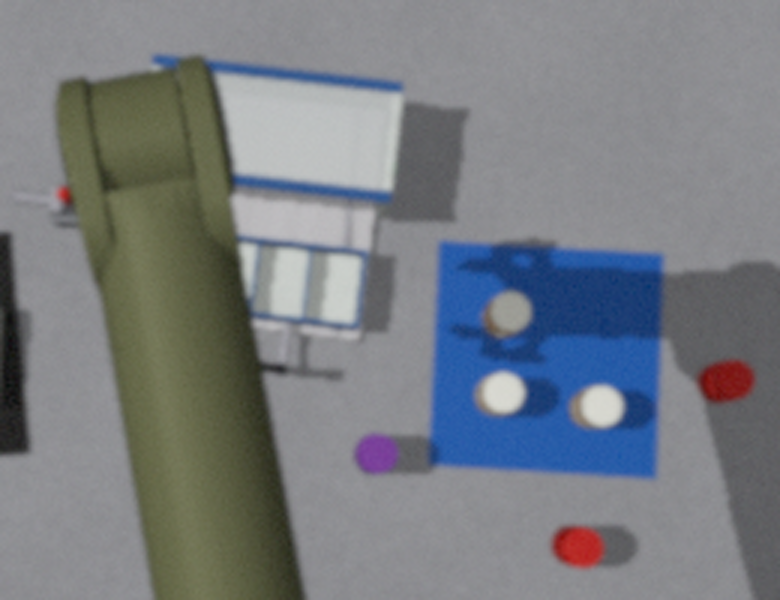

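```bash
python3 - <<'E'
from h import *
print(go([532,-285,170],83.6))
E
```

```text
{'x': -315.2, 'y': 8.3, 'z': 137.9, 'wx': 0.7, 'wy': -0.22, 'wz': 0.25}
```

>>> send_rows(commands=[{"x":-60,"y":2,"z":20,"wx":0.7,"wy":0,"wz":0,"grip":0.75},{"x":-120,"y":4,"z":45,"wx":0.7,"wy":0,"wz":0,"grip":0.75},{"x":-180,"y":6,"z":70,"wx":0.7,"wy":0,"wz":0,"grip":0.75},{"x":-240,"y":8,"z":100,"wx":0.7,"wy":0,"wz":0,"grip":0.75},{"x":-295,"y":8,"z":125,"wx":0.7,"wy":-0.2,"wz":0.2,"grip":0.75},{"x":-315,"y":8,"z":138,"wx":0.7,"wy":-0.2,"wz":0.2,"grip":0.75},{"x":-315,"y":8,"z":138,"wx":0.7,"wy":-0.2,"wz":0.2,"grip":0.75},{"x":-315,"y":8,"z":138,"wx":0.7,"wy":-0.2,"wz":0.2,"grip":0.75},{"x":-315,"y":8,"z":138,"wx":0.7,"wy":-0.2,"wz":0.2,"grip":0.75}])

```text
time_s: 15.85
tcp_pos: [533.2, -282.3, 171.1]
tool_rot: [179.9, -0.0, 83.9]
contact_force: [1.5, 0.1, 0.3]
width: 64.1
```

```bash
cat >> h.py <<'E'
def caps(c,z=64):
    im=c["img"].astype(int); m=((im.min(2)>150)&(im.max(2)-im.min(2)<40)).astype(np.uint8)
    n,l,st,ce=cv2.connectedComponentsWithStats(m)
    for i in range(1,n):
        if st[i,4]>60: print(st[i],np.round(ce[i],1),np.round(ray(c,*ce[i],z),1))
E
python3 - <<'E'
from h import *
c=capture("wrist"); save(c,"w12.png"); print(sense()["tcp_pos"],sense()["tool_rot"])
for q in trace("vial_a",c):
    print(round(q["p"],2),np.round(q["bbox"]))
caps(c)
E
```

```text
[ 533.00532575 -282.71207041  171.08385733] [1.79903588e+02 7.04247152e-03 8.38470480e+01]
0.93 [317. 189.  47.  53.]
0.92 [285. 348.  27.  16.]
0.85 [138.  58.  83.  60.]
0.75 [214. 240.  55.  54.]
0.74 [109. 275.  72.  62.]
0.67 [233. 189.  54.  57.]
[     0      0    640    400 135494] [316.1 173.5] [ 533.4 -263.6   64. ]
[288   0  82  12 921] [329.1   5.1] [ 557.9 -132.5   64. ]
[379   0  47   2  94] [402.    0.5] [ 614.4 -135.3   64. ]
[ 467    0  150   23 3174] [542.5  10.4] [ 723.5 -153.6   64. ]
[224 165  34  27 157] [245.7 170.9] [ 470.5 -254.6   64. ]
[300 164  38  18 135] [318.  168.7] [ 535.6 -259.5   64. ]
[ 205  173   45   47 1602] [227.9 195.6] [ 450.2 -275.6   64. ]
[ 297  173   43   44 1524] [317.9 194.5] [ 532.9 -283.3   64. ]
[215 252  32  46 462] [230.5 273.7] [ 437.3 -355.6   64. ]
[369 304  30  59 620] [386.4 326.3] [ 589.6 -435.    64. ]
[308 311  50  23 870] [334.  320.7] [ 535.1 -422.1   64. ]
[ 240  313   58   52 1603] [263.3 333. ] [ 458.6 -429.4   64. ]
[363 336  11  13  91] [368.8 342.7] [ 569.8 -454.1   64. ]
[295 338  13  12  80] [301.2 343.3] [ 497.1 -447.    64. ]
[ 152  364   47   36 1106] [178.6 384.9] [ 352.1 -488.9   64. ]
[ 441  364   47   36 1109] [460.2 384.9] [ 669.6 -523.2   64. ]
```

View pics/w12.png

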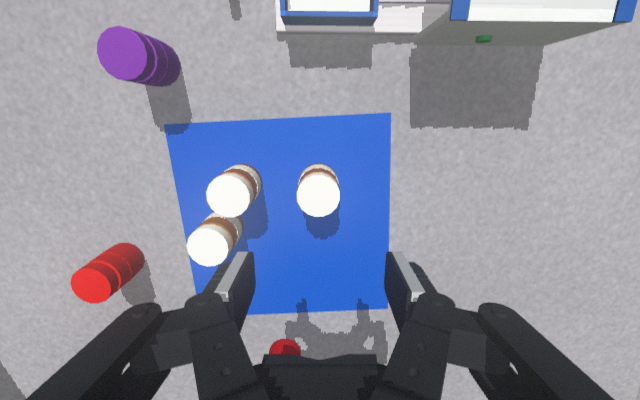

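Caps seen: A at (318,194), B at (231,195), and C at (210,243), which has been knocked next to B. Red and purple ones are off the mat. Picking A first.

```bash
python3 - <<'E'
from h import *
print(go([533,-284,80],83.6),go([533,-284,6],83.6))
E
```

```text
{'x': -0.8, 'y': 0.2, 'z': 91.0, 'wx': 0.08, 'wy': 0.02, 'wz': 0.22} {'x': -0.8, 'y': 0.1, 'z': 165.0, 'wx': 0.08, 'wy': 0.02, 'wz': 0.22}
```

>>> send_rows(commands=[{"x":-1,"y":0,"z":50,"wx":0,"wy":0,"wz":0.2,"grip":0.75},{"x":-1,"y":0,"z":90,"wx":0,"wy":0,"wz":0.2,"grip":0.75},{"x":-1,"y":0,"z":125,"wx":0,"wy":0,"wz":0.2,"grip":0.75},{"x":-1,"y":0,"z":150,"wx":0,"wy":0,"wz":0.2,"grip":0.75},{"x":-1,"y":0,"z":165,"wx":0,"wy":0,"wz":0.2,"grip":0.75},{"x":-1,"y":0,"z":165,"wx":0,"wy":0,"wz":0.2,"grip":0.75}], newtons=20)

```text
time_s: 16.7
tcp_pos: [532.6, -283.6, 5.5]
tool_rot: [180.0, -0.0, 83.7]
contact_force: [0.6, -0.0, -0.0]
width: 64.4
```

```bash
python3 - <<'E'
from h import *
c=capture("wrist"); save(c,"w13.png"); print(sense()["tcp_pos"],sense()["contact_force"])
E
```

```text
[ 533.37396106 -284.05064224    6.46938523] [-1.14671817 -0.77329234  0.6125901 ]
```

View pics/w13.png

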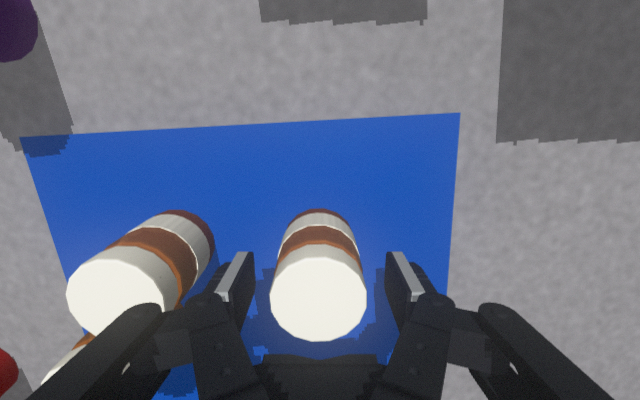

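>>> send_rows(commands=[{"x":0,"y":0,"z":0,"wx":0,"wy":0,"wz":0,"grip":0.6},{"x":0,"y":0,"z":0,"wx":0,"wy":0,"wz":0,"grip":0.5},{"x":0,"y":0,"z":0,"wx":0,"wy":0,"wz":0,"grip":0.45},{"x":0,"y":0,"z":0,"wx":0,"wy":0,"wz":0,"grip":0.4},{"x":0,"y":0,"z":0,"wx":0,"wy":0,"wz":0,"grip":0.35},{"x":0,"y":0,"z":0,"wx":0,"wy":0,"wz":0,"grip":0.35}], newtons=20)

```text
time_s: 17.5
tcp_pos: [534.1, -284.5, 7.7]
tool_rot: [179.8, 0.1, 83.6]
contact_force: [-1.3, 0.9, 5.6]
width: 41.2
```

```bash
python3 - <<'E'
from h import *
for y in(-27,-82,27): print(y,ch((-130,y,0)))
print(sense()["tcp_pos"],go([*ch((-130,-27,0))[:2],110],83.6))
E
```

```text
-27 [568.30050934 -50.34077263   0.        ]
-82 [ 562.16971807 -104.99800818    0.        ]
27 [574.31983168   3.322695     0.        ]
[ 534.07017508 -284.46600222    7.70043094] {'x': 236.3, 'y': 8.4, 'z': -102.6, 'wx': 0.19, 'wy': 0.08, 'wz': 0.04}
```

>>> send_rows(commands=[{"x":0,"y":0,"z":-15,"wx":0,"wy":0,"wz":0,"grip":0.35},{"x":0,"y":0,"z":-40,"wx":0,"wy":0,"wz":0,"grip":0.35},{"x":0,"y":0,"z":-75,"wx":0,"wy":0,"wz":0,"grip":0.35},{"x":10,"y":0,"z":-103,"wx":0,"wy":0,"wz":0,"grip":0.35},{"x":40,"y":2,"z":-103,"wx":0,"wy":0,"wz":0,"grip":0.35},{"x":80,"y":4,"z":-103,"wx":0,"wy":0,"wz":0,"grip":0.35},{"x":125,"y":5,"z":-103,"wx":0,"wy":0,"wz":0,"grip":0.35},{"x":170,"y":7,"z":-103,"wx":0,"wy":0,"wz":0,"grip":0.35},{"x":205,"y":8,"z":-103,"wx":0,"wy":0,"wz":0,"grip":0.35},{"x":228,"y":8,"z":-103,"wx":0,"wy":0,"wz":0,"grip":0.35},{"x":236,"y":8.4,"z":-103,"wx":0,"wy":0,"wz":0,"grip":0.35},{"x":236,"y":8.4,"z":-103,"wx":0,"wy":0,"wz":0,"grip":0.35},{"x":236,"y":8.4,"z":-103,"wx":0,"wy":0,"wz":0,"grip":0.35}])

```text
time_s: 19.12
tcp_pos: [568.2, -52.4, 110.4]
tool_rot: [179.8, 0.1, 83.5]
contact_force: [-0.2, -0.4, -0.2]
width: 41.7
```

```bash
python3 - <<'E'
from h import *
c=capture("wrist"); save(c,"w14.png"); print(sense()["tcp_pos"],sense()["contact_force"],sense()["width"])
for q in [(-171+4,-54.5,44),(-89-4,-54.5,44),(-171+4,0,44),(-89-4,0,44)]: print(proj(c,ch(q)))
print(go([*ch((-130,-27,0))[:2],34],83.6))
E
```

```text
[568.12812627 -52.3947281  110.34637712] [-1.61374910e-04  6.96276639e-01 -4.27330642e-01] 41.53736850821673
[272.59648756 236.18825401]
[362.85746725 236.04117243]
[269.40596121 170.53195781]
[365.77270389 170.43614449]
{'x': 2.2, 'y': -0.3, 'z': 76.3, 'wx': 0.18, 'wy': 0.11, 'wz': -0.09}
```

View pics/w14.png

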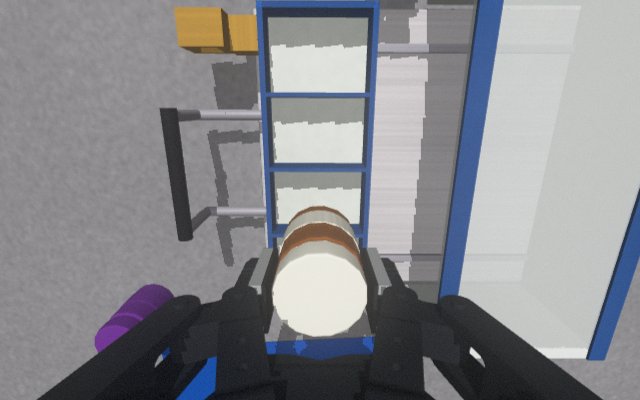

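>>> send_rows(commands=[{"x":3,"y":0,"z":25,"wx":0,"wy":0,"wz":0,"grip":0.35},{"x":3,"y":0,"z":50,"wx":0,"wy":0,"wz":0,"grip":0.35},{"x":3,"y":0,"z":68,"wx":0,"wy":0,"wz":0,"grip":0.35},{"x":3,"y":0,"z":77,"wx":0,"wy":0,"wz":0,"grip":0.35},{"x":3,"y":0,"z":78,"wx":0,"wy":0,"wz":0,"grip":0.35},{"x":3,"y":0,"z":78,"wx":0,"wy":0,"wz":0,"grip":0.35}])

```text
time_s: 19.92
tcp_pos: [569.4, -49.6, 33.0]
tool_rot: [179.8, 0.1, 83.5]
contact_force: [-0.3, 0.6, -0.7]
width: 41.2
```

```bash
python3 - <<'E'
from h import *
c=capture("wrist"); save(c,"w15.png"); print(sense()["tcp_pos"],sense()["contact_force"],sense()["width"])
E
```

```text
[569.44804605 -49.58856339  33.17900999] [-0.27006051 -0.4734957   0.31954537] 41.335837993071834
```

View pics/w15.png

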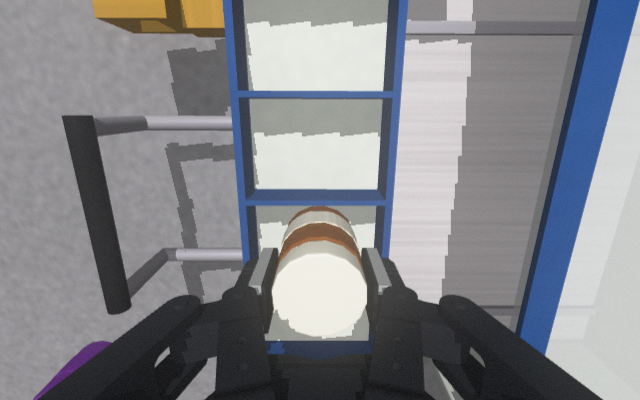

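Vial is inside the compartment with room on both sides. I'll creep down.

>>> send_rows(commands=[{"x":0,"y":0,"z":1,"wx":0,"wy":0,"wz":0,"grip":0.35},{"x":0,"y":0,"z":2,"wx":0,"wy":0,"wz":0,"grip":0.35},{"x":0,"y":0,"z":3,"wx":0,"wy":0,"wz":0,"grip":0.35},{"x":0,"y":0,"z":4,"wx":0,"wy":0,"wz":0,"grip":0.35},{"x":0,"y":0,"z":4,"wx":0,"wy":0,"wz":0,"grip":0.35}])

```text
time_s: 20.6
tcp_pos: [569.3, -49.6, 29.0]
tool_rot: [179.8, 0.1, 83.5]
contact_force: [-0.2, -0.1, -0.7]
width: 41.3
```

>>> send_rows(commands=[{"x":0,"y":0,"z":1,"wx":0,"wy":0,"wz":0,"grip":0.35},{"x":0,"y":0,"z":2,"wx":0,"wy":0,"wz":0,"grip":0.35},{"x":0,"y":0,"z":2,"wx":0,"wy":0,"wz":0,"grip":0.35}])

```text
time_s: 20.98
tcp_pos: [569.5, -49.7, 27.7]
tool_rot: [179.7, 0.1, 83.5]
contact_force: [-2.2, -0.2, 4.9]
width: 41.4
```

>>> send_rows(commands=[{"x":0,"y":0,"z":1,"wx":0,"wy":0,"wz":0,"grip":0.48},{"x":0,"y":0,"z":1,"wx":0,"wy":0,"wz":0,"grip":0.55},{"x":0,"y":0,"z":1,"wx":0,"wy":0,"wz":0,"grip":0.65},{"x":0,"y":0,"z":0,"wx":0,"wy":0,"wz":0,"grip":0.7},{"x":0,"y":0,"z":-20,"wx":0,"wy":0,"wz":0,"grip":0.7},{"x":0,"y":0,"z":-60,"wx":0,"wy":0,"wz":0,"grip":0.75},{"x":0,"y":0,"z":-110,"wx":0,"wy":0,"wz":0,"grip":0.75},{"x":-50,"y":-20,"z":-140,"wx":0,"wy":0,"wz":0,"grip":0.75},{"x":-110,"y":-40,"z":-142,"wx":0,"wy":0,"wz":0,"grip":0.75},{"x":-170,"y":-70,"z":-142,"wx":0,"wy":0,"wz":0,"grip":0.75},{"x":-215,"y":-95,"z":-142,"wx":0,"wy":0,"wz":0,"grip":0.75},{"x":-230,"y":-95,"z":-142,"wx":0,"wy":0,"wz":0,"grip":0.75},{"x":-230,"y":-95,"z":-142,"wx":0,"wy":0,"wz":0,"grip":0.75},{"x":-230,"y":-95,"z":-142,"wx":0,"wy":0,"wz":0,"grip":0.75}])

```text
time_s: 22.72
tcp_pos: [449.9, -264.9, 170.3]
tool_rot: [179.7, 0.1, 83.7]
contact_force: [0.6, 0.5, 0.6]
width: 64.1
```

```bash
python3 - <<'E'
from h import *
c=capture("wrist"); save(c,"w16.png"); print(sense()["tcp_pos"],sense()["tool_rot"])
im=c["img"].astype(int); m=((im.min(2)>215)).astype(np.uint8)
n,l,st,ce=cv2.connectedComponentsWithStats(m)
for i in range(1,n):
    if st[i,4]>300: print(st[i],np.round(ce[i],1),np.round(ray(c,*ce[i],64),1))
E
```

```text
[ 449.88173003 -264.78973934  170.16784332] [1.79705964e+02 1.00696570e-01 8.37236566e+01]
[ 386    0   78   22 1232] [422.2  11.8] [ 547.2 -128.    64. ]
[ 588    0   52   33 1591] [615.3  16.5] [ 698.3 -147.5   64. ]
[462  15  51  26 912] [490.2  29. ] [ 600.8 -145.8   64. ]
[ 298  184   43   42 1405] [318.7 204.4] [ 449.8 -275.6   64. ]
[ 274  236   41   38 1206] [294.  254.7] [ 420.2 -324.    64. ]
```

View pics/w16.png

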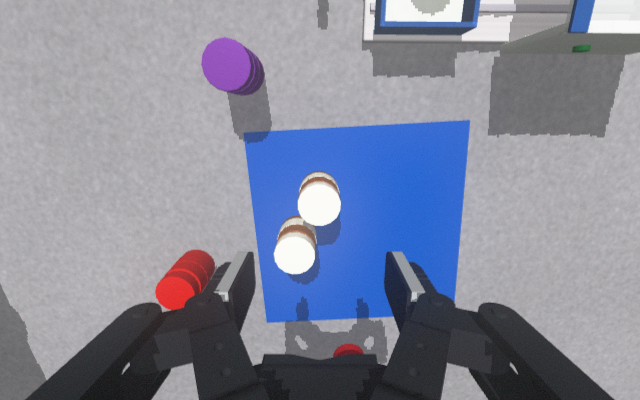

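>>> send_rows(commands=[{"x":-11,"y":-1.5,"z":50,"wx":0,"wy":0,"wz":0,"grip":0.7},{"x":-11,"y":-1,"z":90,"wx":0,"wy":0,"wz":0,"grip":0.7},{"x":-11,"y":-1,"z":125,"wx":0.2,"wy":0,"wz":0,"grip":0.7},{"x":-11,"y":-1,"z":150,"wx":0.2,"wy":0,"wz":0,"grip":0.7},{"x":-11,"y":-1,"z":163,"wx":0.2,"wy":0,"wz":0,"grip":0.7},{"x":-11,"y":-1,"z":163,"wx":0.2,"wy":0,"wz":0,"grip":0.7}], newtons=20)

```text
time_s: 23.52
tcp_pos: [448.7, -274.8, 6.8]
tool_rot: [180.0, 0.0, 83.8]
contact_force: [-0.5, -0.4, 0.1]
width: 59.4
```

```bash
python3 - <<'E'
from h import *
c=capture("wrist"); save(c,"w17.png"); print(sense()["tcp_pos"],sense()["contact_force"])
E
```

```text
[ 449.22540109 -275.49679332    7.67387641] [ 0.19473523 -0.14188465  0.42460037]
```

View pics/w17.png

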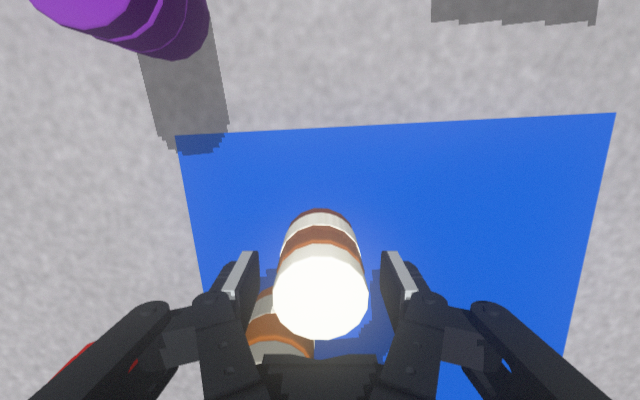

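>>> send_rows(commands=[{"x":0,"y":0,"z":0,"wx":0,"wy":0,"wz":0,"grip":0.6},{"x":0,"y":0,"z":0,"wx":0,"wy":0,"wz":0,"grip":0.5},{"x":0,"y":0,"z":0,"wx":0,"wy":0,"wz":0,"grip":0.45},{"x":0,"y":0,"z":0,"wx":0,"wy":0,"wz":0,"grip":0.4},{"x":0,"y":0,"z":0,"wx":0,"wy":0,"wz":0,"grip":0.35},{"x":0,"y":0,"z":0,"wx":0,"wy":0,"wz":0,"grip":0.35}], newtons=20)

```text
time_s: 24.32
tcp_pos: [449.8, -275.9, 8.7]
tool_rot: [179.8, 0.2, 83.8]
contact_force: [-1.5, 0.5, 7.0]
width: 41.3
```

```bash
python3 - <<'E'
from h import *
p=ch((-130,27,0)); p[1]+=1
s=sense();print(s["tcp_pos"],s["width"],go([*p[:2],112],83.6))
E
```

```text
[ 449.83668703 -275.91308686    8.73524896] 41.3468040890393 {'x': 291.8, 'y': 93.8, 'z': -103.7, 'wx': 0.19, 'wy': 0.15, 'wz': 0.18}
```

>>> send_rows(commands=[{"x":0,"y":0,"z":-15,"wx":0,"wy":0,"wz":0,"grip":0.35},{"x":0,"y":0,"z":-40,"wx":0,"wy":0,"wz":0,"grip":0.35},{"x":0,"y":0,"z":-75,"wx":0,"wy":0,"wz":0,"grip":0.35},{"x":10,"y":3,"z":-104,"wx":0,"wy":0,"wz":0,"grip":0.35},{"x":45,"y":14,"z":-108,"wx":0,"wy":0,"wz":0,"grip":0.35},{"x":90,"y":29,"z":-108,"wx":0,"wy":0,"wz":0,"grip":0.35},{"x":135,"y":43,"z":-108,"wx":0,"wy":0,"wz":0,"grip":0.35},{"x":180,"y":58,"z":-108,"wx":0,"wy":0,"wz":0,"grip":0.35},{"x":225,"y":72,"z":-108,"wx":0.2,"wy":0,"wz":0,"grip":0.35},{"x":262,"y":84,"z":-106,"wx":0.2,"wy":0,"wz":0.2,"grip":0.35},{"x":285,"y":92,"z":-104,"wx":0.2,"wy":0,"wz":0.2,"grip":0.35},{"x":292,"y":94,"z":-104,"wx":0.2,"wy":0,"wz":0.2,"grip":0.35},{"x":292,"y":94,"z":-104,"wx":0.2,"wy":0,"wz":0.2,"grip":0.35},{"x":292,"y":94,"z":-104,"wx":0.2,"wy":0,"wz":0.2,"grip":0.35}])

```text
time_s: 26.08
tcp_pos: [574.3, 2.7, 112.4]
tool_rot: [-180.0, 0.2, 83.5]
contact_force: [0.1, 0.1, -0.6]
width: 41.1
```

```bash
python3 - <<'E'
from h import *
p=ch((-130,27,0)); p[1]+=1
c=capture("wrist"); save(c,"w18.png"); print(sense()["tcp_pos"],sense()["contact_force"],go([*p[:2],34],83.6))
E
```

```text
[574.33361964   2.71140079 112.36009691] [-0.95705372 -0.66174383 -1.22975591] {'x': 1.9, 'y': -0.2, 'z': 78.4, 'wx': -0.02, 'wy': 0.21, 'wz': -0.15}
```

View pics/w18.png

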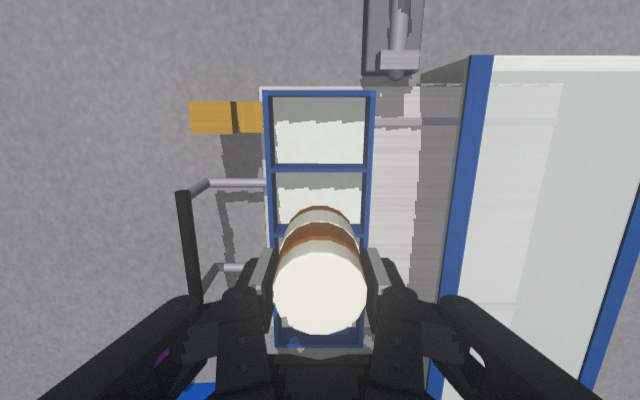

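>>> send_rows(commands=[{"x":2,"y":0,"z":25,"wx":0,"wy":0.2,"wz":0,"grip":0.35},{"x":2,"y":0,"z":50,"wx":0,"wy":0.2,"wz":0,"grip":0.35},{"x":2,"y":0,"z":68,"wx":0,"wy":0.2,"wz":0,"grip":0.35},{"x":2,"y":0,"z":77,"wx":0,"wy":0.2,"wz":0,"grip":0.35},{"x":2,"y":0,"z":80,"wx":0,"wy":0.2,"wz":0,"grip":0.35},{"x":2,"y":0,"z":81,"wx":0,"wy":0.2,"wz":0,"grip":0.35},{"x":2,"y":0,"z":82,"wx":0,"wy":0.2,"wz":0,"grip":0.35},{"x":2,"y":0,"z":82,"wx":0,"wy":0.2,"wz":0,"grip":0.35}])

```text
time_s: 27.12
tcp_pos: [574.8, 4.4, 30.7]
tool_rot: [180.0, 0.0, 83.5]
contact_force: [-0.1, -0.6, -0.4]
width: 41.4
```

```bash
python3 - <<'E'
from h import *
c=capture("wrist"); save(c,"w19.png"); print(sense()["tcp_pos"],sense()["contact_force"])
E
```

```text
[574.72172678   4.4050353   30.68828908] [-0.6058619  -0.20978607 -0.92788499]
```

View pics/w19.png

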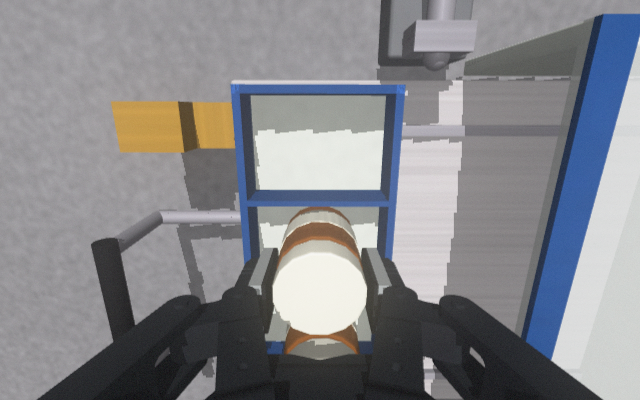

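>>> send_rows(commands=[{"x":0,"y":0,"z":1,"wx":0,"wy":0,"wz":0,"grip":0.35},{"x":0,"y":0,"z":2,"wx":0,"wy":0,"wz":0,"grip":0.35},{"x":0,"y":0,"z":2,"wx":0,"wy":0,"wz":0,"grip":0.35}])

```text
time_s: 27.55
tcp_pos: [574.9, 4.5, 28.9]
tool_rot: [180.0, 0.0, 83.5]
contact_force: [0.1, -0.4, 2.1]
width: 41.5
```

```bash
python3 - <<'E'
from h import *
print(go([420,-314,172],83.6))
E
```

```text
{'x': -334.1, 'y': -117.5, 'z': -143.1, 'wx': 0.03, 'wy': 0.01, 'wz': -0.14}
```

>>> send_rows(commands=[{"x":0,"y":0,"z":0.5,"wx":0,"wy":0,"wz":0,"grip":0.48},{"x":0,"y":0,"z":0.5,"wx":0,"wy":0,"wz":0,"grip":0.55},{"x":0,"y":0,"z":0.5,"wx":0,"wy":0,"wz":0,"grip":0.65},{"x":0,"y":0,"z":0,"wx":0,"wy":0,"wz":0,"grip":0.65},{"x":0,"y":0,"z":-20,"wx":0,"wy":0,"wz":0,"grip":0.65},{"x":0,"y":0,"z":-60,"wx":0,"wy":0,"wz":0,"grip":0.65},{"x":0,"y":0,"z":-110,"wx":0,"wy":0,"wz":0,"grip":0.65},{"x":-50,"y":-20,"z":-140,"wx":0,"wy":0,"wz":0,"grip":0.65},{"x":-110,"y":-40,"z":-143,"wx":0,"wy":0,"wz":0,"grip":0.65},{"x":-170,"y":-60,"z":-143,"wx":0,"wy":0,"wz":0,"grip":0.65},{"x":-225,"y":-80,"z":-143,"wx":0,"wy":0,"wz":0,"grip":0.65},{"x":-280,"y":-100,"z":-143,"wx":0,"wy":0,"wz":0,"grip":0.65},{"x":-325,"y":-117.5,"z":-143,"wx":0,"wy":0,"wz":0,"grip":0.65},{"x":-334,"y":-117.5,"z":-143,"wx":0,"wy":0,"wz":0,"grip":0.65},{"x":-334,"y":-117.5,"z":-143,"wx":0,"wy":0,"wz":0,"grip":0.65},{"x":-334,"y":-117.5,"z":-143,"wx":0,"wy":0,"wz":0,"grip":0.65}])

```text
time_s: 29.55
tcp_pos: [421.4, -312.0, 172.4]
tool_rot: [179.9, -0.0, 83.6]
contact_force: [0.4, -0.2, -0.2]
width: 55.3
```

```bash
python3 - <<'E'
from h import *
c=capture("wrist"); save(c,"w20.png"); print(sense()["tcp_pos"],sense()["tool_rot"])
im=c["img"].astype(int); m=((im.min(2)>215)).astype(np.uint8)
n,l,st,ce=cv2.connectedComponentsWithStats(m)
for i in range(1,n):
    if st[i,4]>300: print(st[i],np.round(ce[i],1),np.round(ray(c,*ce[i],64),1))
t=capture("top"); save(t,"t20.png",(240,80,500,280),3)
E
```

```text
[ 421.26369648 -312.06550708  172.30986235] [1.79936846e+02 5.37104061e-03 8.36534021e+01]
[ 297  184   43   43 1391] [318.2 205.3] [ 420.2 -323.9   64. ]
```

View pics/w20.png

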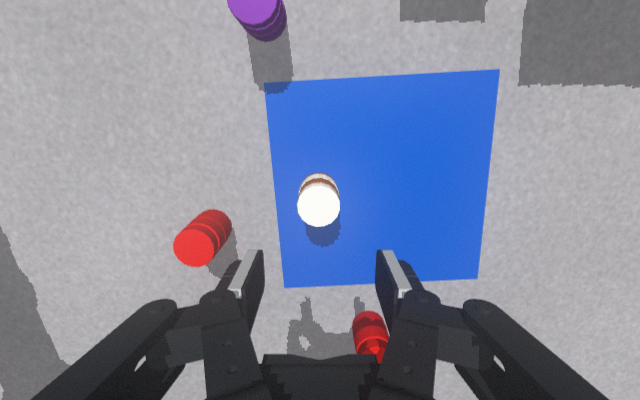

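View pics/t20.png

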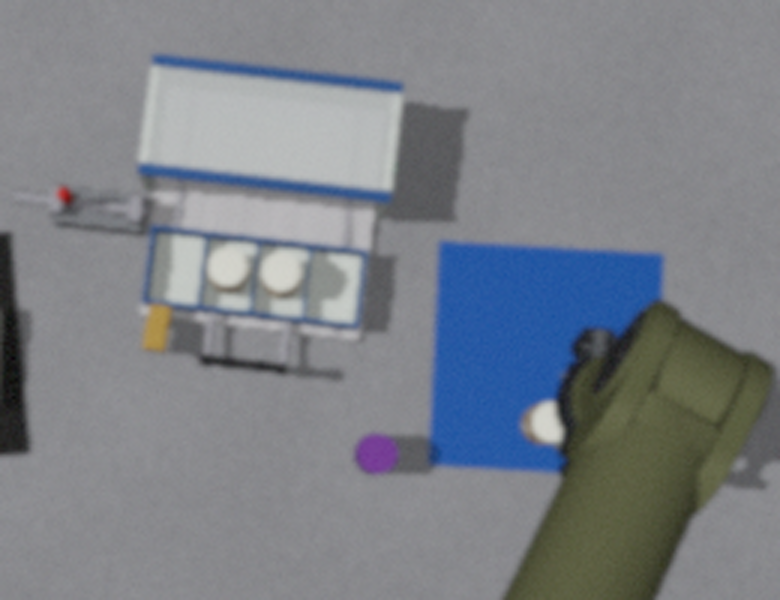

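>>> send_rows(commands=[{"x":-12,"y":0,"z":50,"wx":0,"wy":0,"wz":0,"grip":0.65},{"x":-12,"y":0,"z":90,"wx":0,"wy":0,"wz":0,"grip":0.65},{"x":-12,"y":0,"z":125,"wx":0,"wy":0,"wz":0,"grip":0.65},{"x":-12,"y":0,"z":150,"wx":0,"wy":0,"wz":0,"grip":0.65},{"x":-12,"y":0,"z":165,"wx":0,"wy":0,"wz":0,"grip":0.65},{"x":-12,"y":0,"z":165,"wx":0,"wy":0,"wz":0,"grip":0.65}], newtons=20)

```text
time_s: 30.4
tcp_pos: [419.8, -323.2, 6.5]
tool_rot: [-180.0, -0.1, 83.7]
contact_force: [-0.9, -0.2, 0.1]
width: 55.3
```

```bash
python3 - <<'E'
from h import *
c=capture("wrist"); save(c,"w21.png"); print(sense()["tcp_pos"],sense()["contact_force"])
E
```

```text
[ 420.41035712 -323.9097823     7.50059668] [-0.76909159 -0.11845007 -0.31925923]
```

View pics/w21.png

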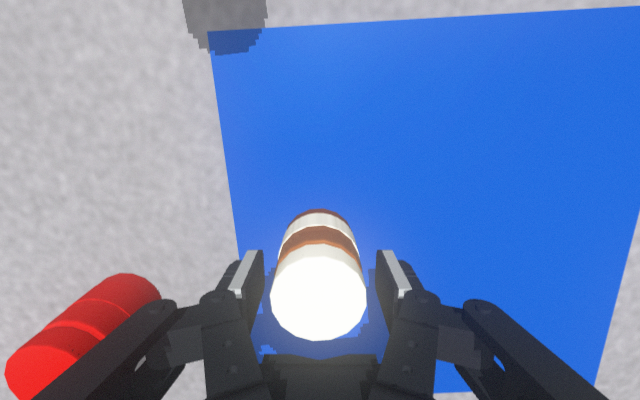

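>>> send_rows(commands=[{"x":0,"y":0,"z":0,"wx":0,"wy":0,"wz":0,"grip":0.58},{"x":0,"y":0,"z":0,"wx":0,"wy":0,"wz":0,"grip":0.5},{"x":0,"y":0,"z":0,"wx":0,"wy":0,"wz":0,"grip":0.45},{"x":0,"y":0,"z":0,"wx":0,"wy":0,"wz":0,"grip":0.4},{"x":0,"y":0,"z":0,"wx":0,"wy":0,"wz":0,"grip":0.35},{"x":0,"y":0,"z":0,"wx":0,"wy":0,"wz":0,"grip":0.35}], newtons=20)

```text
time_s: 31.2
tcp_pos: [420.9, -324.5, 8.6]
tool_rot: [179.9, 0.1, 83.7]
contact_force: [-1.2, 1.8, 5.1]
width: 41.7
```

```bash
python3 - <<'E'
from h import *
p=ch((-130,-82,0)); p[1]+=1
s=sense();print(s["tcp_pos"],s["width"],go([*p[:2],112],83.6))
E
```

```text
[ 420.89467523 -324.48444712    8.60052199] 41.70165232868224 {'x': 234.6, 'y': 116.4, 'z': -103.4, 'wx': 0.12, 'wy': 0.07, 'wz': 0.08}
```

>>> send_rows(commands=[{"x":0,"y":0,"z":-15,"wx":0,"wy":0,"wz":0,"grip":0.35},{"x":0,"y":0,"z":-40,"wx":0,"wy":0,"wz":0,"grip":0.35},{"x":0,"y":0,"z":-75,"wx":0,"wy":0,"wz":0,"grip":0.35},{"x":10,"y":5,"z":-104,"wx":0,"wy":0,"wz":0,"grip":0.35},{"x":45,"y":22,"z":-104,"wx":0,"wy":0,"wz":0,"grip":0.35},{"x":90,"y":45,"z":-104,"wx":0,"wy":0,"wz":0,"grip":0.35},{"x":135,"y":67,"z":-104,"wx":0,"wy":0,"wz":0,"grip":0.35},{"x":180,"y":90,"z":-104,"wx":0.1,"wy":0,"wz":0,"grip":0.35},{"x":215,"y":107,"z":-104,"wx":0.1,"wy":0,"wz":0,"grip":0.35},{"x":231,"y":115,"z":-104,"wx":0.1,"wy":0,"wz":0,"grip":0.35},{"x":235,"y":116.5,"z":-104,"wx":0.1,"wy":0,"wz":0,"grip":0.35},{"x":235,"y":116.5,"z":-104,"wx":0.1,"wy":0,"wz":0,"grip":0.35},{"x":235,"y":116.5,"z":-104,"wx":0.1,"wy":0,"wz":0,"grip":0.35}])

```text
time_s: 32.83
tcp_pos: [561.8, -105.2, 112.6]
tool_rot: [180.0, 0.1, 83.6]
contact_force: [-0.4, -0.4, -1.1]
width: 41.4
```

```bash
python3 - <<'E'
from h import *
p=ch((-130,-82,0)); p[1]+=1
c=capture("wrist"); save(c,"w22.png"); print(sense()["tcp_pos"],sense()["contact_force"],go([*p[:2],30],83.6))
E
```

```text
[ 561.83190814 -105.03998609  112.55855635] [ 0.36473797  0.25962576 -0.92453272] {'x': 1.2, 'y': 0.2, 'z': 82.6, 'wx': 0.0, 'wy': 0.11, 'wz': -0.04}
```

View pics/w22.png

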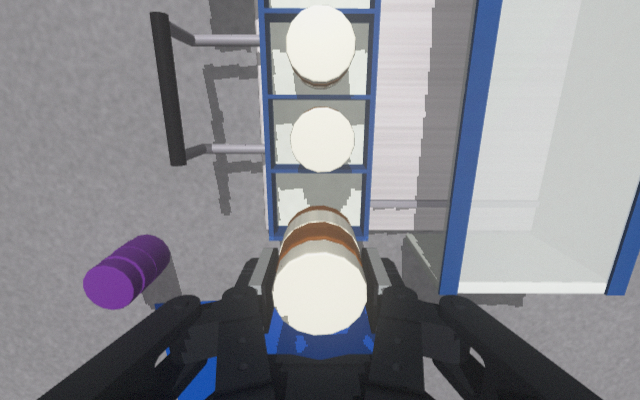

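>>> send_rows(commands=[{"x":1,"y":0,"z":25,"wx":0,"wy":0,"wz":0,"grip":0.35},{"x":1,"y":0,"z":50,"wx":0,"wy":0,"wz":0,"grip":0.35},{"x":1,"y":0,"z":68,"wx":0,"wy":0,"wz":0,"grip":0.35},{"x":1,"y":0,"z":77,"wx":0,"wy":0,"wz":0,"grip":0.35},{"x":1,"y":0,"z":80,"wx":0,"wy":0,"wz":0,"grip":0.35},{"x":1,"y":0,"z":81,"wx":0,"wy":0,"wz":0,"grip":0.35},{"x":1,"y":0,"z":82,"wx":0,"wy":0,"wz":0,"grip":0.35},{"x":1,"y":0,"z":82,"wx":0,"wy":0,"wz":0,"grip":0.35}])

```text
time_s: 33.88
tcp_pos: [562.2, -104.2, 30.9]
tool_rot: [180.0, 0.1, 83.6]
contact_force: [0.2, -0.7, -0.7]
width: 41.6
```

```bash
python3 - <<'E'
from h import *
c=capture("wrist"); save(c,"w23.png"); print(sense()["tcp_pos"],sense()["contact_force"])
E
```

```text
[ 562.17937778 -104.27100917   30.91305316] [-1.15770798  0.72488873 -0.88319346]
```

View pics/w23.png

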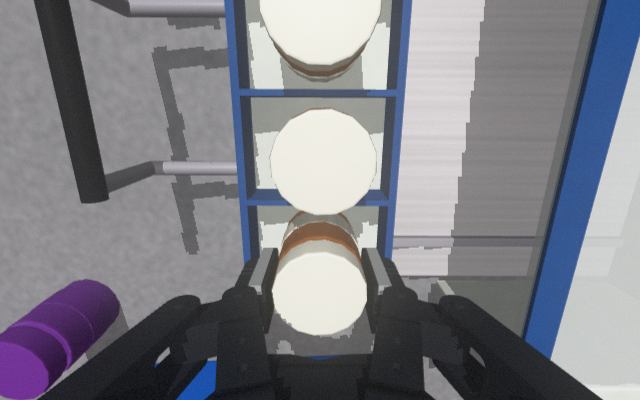

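>>> send_rows(commands=[{"x":0,"y":0,"z":1,"wx":0,"wy":0,"wz":0,"grip":0.35},{"x":0,"y":0,"z":2,"wx":0,"wy":0,"wz":0,"grip":0.35},{"x":0,"y":0,"z":2.3,"wx":0,"wy":0,"wz":0,"grip":0.35},{"x":0,"y":0,"z":2.3,"wx":0,"wy":0,"wz":0,"grip":0.35}])

```text
time_s: 34.42
tcp_pos: [562.2, -104.3, 28.7]
tool_rot: [180.0, 0.1, 83.6]
contact_force: [0.3, -0.2, -0.0]
width: 41.4
```

>>> send_rows(commands=[{"x":0,"y":0,"z":0.8,"wx":0,"wy":0,"wz":0,"grip":0.35},{"x":0,"y":0,"z":0.8,"wx":0,"wy":0,"wz":0,"grip":0.35},{"x":0,"y":0,"z":0.8,"wx":0,"wy":0,"wz":0,"grip":0.48},{"x":0,"y":0,"z":0.8,"wx":0,"wy":0,"wz":0,"grip":0.55},{"x":0,"y":0,"z":0.8,"wx":0,"wy":0,"wz":0,"grip":0.65},{"x":0,"y":0,"z":0,"wx":0,"wy":0,"wz":0,"grip":0.65},{"x":0,"y":0,"z":-20,"wx":0,"wy":0,"wz":0,"grip":0.65},{"x":0,"y":0,"z":-60,"wx":0,"wy":0,"wz":0,"grip":0.65},{"x":0,"y":0,"z":-110,"wx":0,"wy":0,"wz":0,"grip":0.65},{"x":30,"y":-20,"z":-130,"wx":0,"wy":0,"wz":0,"grip":0.65},{"x":70,"y":-60,"z":-130,"wx":0,"wy":0,"wz":0,"grip":0.6},{"x":82,"y":-95,"z":-130,"wx":0,"wy":0,"wz":0,"grip":0.6},{"x":82,"y":-95,"z":-130,"wx":0,"wy":0,"wz":0,"grip":0.5},{"x":82,"y":-95,"z":-130,"wx":0,"wy":0,"wz":0,"grip":0.5}])

```text
time_s: 36.17
tcp_pos: [477.9, -12.5, 159.6]
tool_rot: [179.8, 0.2, 83.5]
contact_force: [0.4, -0.4, -0.4]
width: 42.4
```

```bash
python3 - <<'E'
from h import *
c=capture("wrist"); save(c,"w24.png"); print(sense()["tcp_pos"],sense()["contact_force"],proj(c,ch((-225,45,72))),proj(c,ch((-225,-45,72))),go([*ch((-225,0,0))[:2],38],83.6))
t=capture("scene"); save(t,"s24.png",(140,130,420,310),2.8)
E
```

```text
[477.97422122 -12.56886999 159.32182305] [ 0.06015491 -0.01962317  0.05452147] [316.694724   146.88659916] [316.94115995 247.35725395] {'x': -0.2, 'y': -1.3, 'z': 121.3, 'wx': 0.13, 'wy': 0.13, 'wz': -0.09}
```

View pics/w24.png

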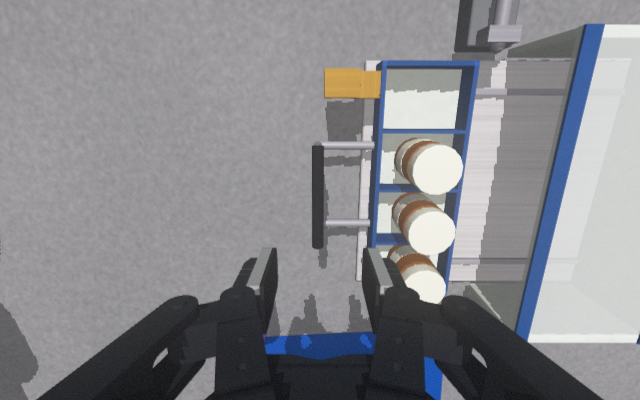

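View pics/s24.png

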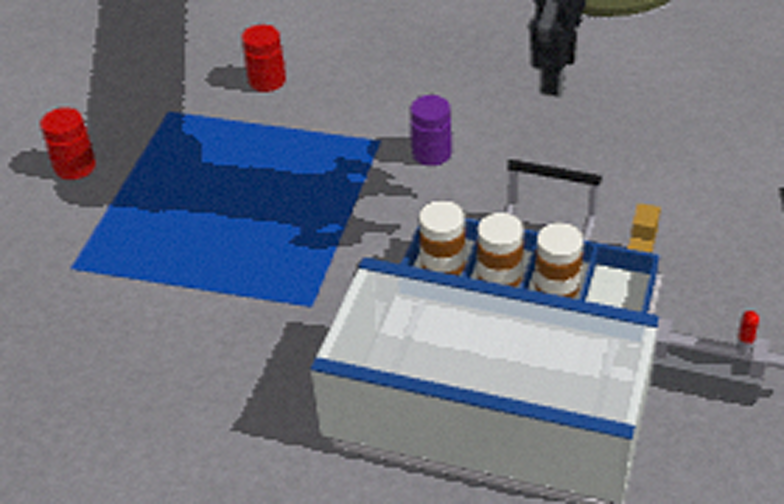

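>>> send_rows(commands=[{"x":0,"y":-0.5,"z":55,"wx":0,"wy":0,"wz":0,"grip":0.5},{"x":0,"y":-0.5,"z":100,"wx":0,"wy":0,"wz":0,"grip":0.5},{"x":0,"y":-0.5,"z":121,"wx":0,"wy":0,"wz":0,"grip":0.5},{"x":0,"y":-0.5,"z":121,"wx":0,"wy":0,"wz":0,"grip":0.3},{"x":0,"y":-0.5,"z":121,"wx":0,"wy":0,"wz":0,"grip":0.1},{"x":0,"y":-0.5,"z":121,"wx":0,"wy":0,"wz":0,"grip":0},{"x":0,"y":-0.5,"z":121,"wx":0,"wy":0,"wz":0,"grip":0},{"x":0,"y":-0.5,"z":121,"wx":0,"wy":0,"wz":0,"grip":0}], newtons=50)

```text
time_s: 37.28
tcp_pos: [478.2, -12.6, 38.7]
tool_rot: [179.8, 0.1, 83.5]
contact_force: [-0.3, 0.4, 1.3]
width: 7.8
```

>>> send_rows(commands=[{"x":0,"y":2,"z":0,"wx":0,"wy":0,"wz":0,"grip":0},{"x":0,"y":5,"z":0,"wx":0,"wy":0,"wz":0,"grip":0},{"x":0,"y":9,"z":0,"wx":0,"wy":0,"wz":0,"grip":0},{"x":0,"y":14,"z":0,"wx":0,"wy":0,"wz":0,"grip":0},{"x":0,"y":20,"z":0,"wx":0,"wy":0,"wz":0,"grip":0},{"x":0,"y":26,"z":0,"wx":0,"wy":0,"wz":0,"grip":0},{"x":0,"y":32,"z":0,"wx":0,"wy":0,"wz":0,"grip":0},{"x":0,"y":38,"z":0,"wx":0,"wy":0,"wz":0,"grip":0},{"x":0,"y":44,"z":0,"wx":0,"wy":0,"wz":0,"grip":0},{"x":0,"y":50,"z":0,"wx":0,"wy":0,"wz":0,"grip":0},{"x":0,"y":56,"z":0,"wx":0,"wy":0,"wz":0,"grip":0},{"x":0,"y":62,"z":0,"wx":0,"wy":0,"wz":0,"grip":0},{"x":0,"y":68,"z":0,"wx":0,"wy":0,"wz":0,"grip":0},{"x":0,"y":74,"z":0,"wx":0,"wy":0,"wz":0,"grip":0},{"x":0,"y":80,"z":0,"wx":0,"wy":0,"wz":0,"grip":0},{"x":0,"y":86,"z":0,"wx":0,"wy":0,"wz":0,"grip":0},{"x":0,"y":91,"z":0,"wx":0,"wy":0,"wz":0,"grip":0},{"x":0,"y":95,"z":0,"wx":0,"wy":0,"wz":0,"grip":0},{"x":0,"y":98,"z":0,"wx":0,"wy":0,"wz":0,"grip":0},{"x":0,"y":100,"z":0,"wx":0,"wy":0,"wz":0,"grip":0}])

```text
time_s: 39.78
tcp_pos: [577.5, -24.2, 38.8]
tool_rot: [179.8, 0.1, 83.5]
contact_force: [-3.0, -1.3, -3.4]
width: 7.6
```

>>> send_rows(commands=[{"x":0,"y":4,"z":0,"wx":0,"wy":0,"wz":0,"grip":0},{"x":0,"y":8,"z":0,"wx":0,"wy":0,"wz":0,"grip":0},{"x":0,"y":13,"z":0,"wx":0,"wy":0,"wz":0,"grip":0},{"x":0,"y":18,"z":0,"wx":0,"wy":0,"wz":0,"grip":0},{"x":0,"y":22,"z":0,"wx":0,"wy":0,"wz":0,"grip":0},{"x":0,"y":25,"z":0,"wx":0,"wy":0,"wz":0,"grip":0},{"x":0,"y":28,"z":0,"wx":0,"wy":0,"wz":0,"grip":0},{"x":0,"y":30,"z":0,"wx":0,"wy":0,"wz":0,"grip":0},{"x":0,"y":32,"z":0,"wx":0,"wy":0,"wz":0,"grip":0},{"x":0,"y":33,"z":0,"wx":0,"wy":0,"wz":0,"grip":0},{"x":0,"y":33,"z":0,"wx":0,"wy":0,"wz":0,"grip":0}])

```text
time_s: 41.15
tcp_pos: [604.8, -27.5, 38.7]
tool_rot: [-179.5, 0.3, 83.5]
contact_force: [-17.8, -0.2, 9.5]
width: 7.3
```

>>> send_rows(commands=[{"x":0,"y":5,"z":0,"wx":0,"wy":0,"wz":0,"grip":0},{"x":0,"y":6,"z":0,"wx":0,"wy":0,"wz":0,"grip":0},{"x":0,"y":6,"z":0,"wx":0,"wy":0,"wz":0,"grip":0}])

```text
time_s: 41.52
tcp_pos: [604.4, -27.5, 38.7]
tool_rot: [-178.7, 0.4, 83.5]
contact_force: [-20.1, -0.9, 12.2]
width: 7.6
```

>>> send_rows(commands=[{"x":0,"y":-0.5,"z":0,"wx":0.5,"wy":0,"wz":0,"grip":0.2},{"x":0,"y":-0.5,"z":0,"wx":0.5,"wy":0,"wz":0,"grip":0.5},{"x":0,"y":-0.5,"z":0,"wx":0.5,"wy":0,"wz":0,"grip":0.5},{"x":0,"y":-0.5,"z":-50,"wx":0.5,"wy":0,"wz":0,"grip":0.5},{"x":0,"y":0,"z":-110,"wx":0.5,"wy":0,"wz":0,"grip":0.5},{"x":50,"y":5,"z":-118,"wx":0.5,"wy":0,"wz":0,"grip":0.5},{"x":110,"y":15,"z":-118,"wx":0.5,"wy":0,"wz":0,"grip":0.5},{"x":160,"y":20,"z":-118,"wx":0.5,"wy":0,"wz":0,"grip":0.5},{"x":190,"y":20,"z":-118,"wx":0.5,"wy":0,"wz":0,"grip":0.5},{"x":190,"y":20,"z":-118,"wx":0.5,"wy":0,"wz":0,"grip":0.5},{"x":190,"y":20,"z":-118,"wx":0.5,"wy":0,"wz":0,"grip":0.5}])

```text
time_s: 42.9
tcp_pos: [649.0, 158.5, 154.7]
tool_rot: [-178.2, 0.5, 83.5]
contact_force: [0.4, -0.7, 0.3]
width: 43.0
```

```bash
python3 - <<'E'
from h import *
c=capture("wrist"); save(c,"w25.png"); s=sense(); print(s["tcp_pos"],s["tool_rot"],go([649.5,173,42],83.6))
E
```

```text
[649.0746178  157.69843045 154.74445581] [-178.24816895    0.48395333   83.41639806] {'x': 16.2, 'y': 2.1, 'z': 112.6, 'wx': -1.75, 'wy': 0.48, 'wz': -0.19}
```

View pics/w25.png

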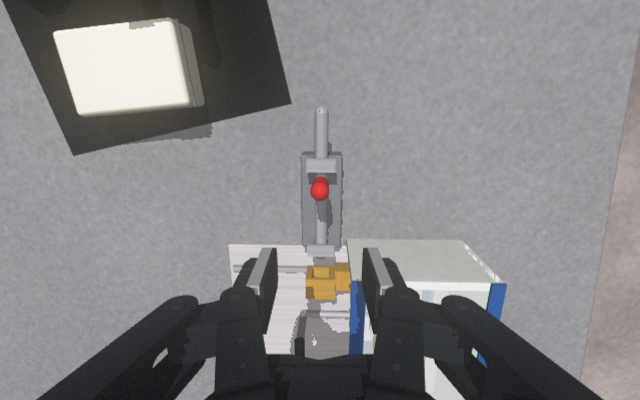

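>>> send_rows(commands=[{"x":8,"y":1.5,"z":40,"wx":-1.7,"wy":0.4,"wz":0,"grip":0.5},{"x":15,"y":1.5,"z":85,"wx":-1.7,"wy":0.4,"wz":0,"grip":0.5},{"x":15,"y":1.5,"z":112,"wx":-1.7,"wy":0.4,"wz":0,"grip":0.5},{"x":15,"y":1.5,"z":112,"wx":-1.7,"wy":0.4,"wz":0,"grip":0.3},{"x":15,"y":1.5,"z":112,"wx":-1.7,"wy":0.4,"wz":0,"grip":0},{"x":15,"y":1.5,"z":112,"wx":-1.7,"wy":0.4,"wz":0,"grip":0},{"x":15,"y":1.5,"z":112,"wx":-1.7,"wy":0.4,"wz":0,"grip":0}], newtons=40)

```text
time_s: 43.82
tcp_pos: [648.3, 170.7, 43.5]
tool_rot: [-179.9, 0.2, 83.4]
contact_force: [-4.9, -2.8, 1.1]
width: 10.0
```

>>> send_rows(commands=[{"x":-8,"y":0,"z":0,"wx":0,"wy":0,"wz":0,"grip":0},{"x":-16,"y":0,"z":0,"wx":0,"wy":0,"wz":0,"grip":0},{"x":-24,"y":0,"z":0,"wx":0,"wy":0,"wz":0,"grip":0},{"x":-32,"y":0,"z":0,"wx":0,"wy":0,"wz":0,"grip":0},{"x":-40,"y":0,"z":0,"wx":0,"wy":0,"wz":0,"grip":0},{"x":-45,"y":0,"z":0,"wx":0,"wy":0,"wz":0,"grip":0},{"x":-48,"y":0,"z":0,"wx":0,"wy":0,"wz":0,"grip":0},{"x":-50,"y":0,"z":0,"wx":0,"wy":0,"wz":0,"grip":0},{"x":-50,"y":0,"z":0,"wx":0,"wy":0,"wz":0,"grip":0}])

```text
time_s: 44.95
tcp_pos: [643.0, 126.0, 43.8]
tool_rot: [180.0, -0.2, 83.5]
contact_force: [1.8, 9.9, -9.3]
width: 10.0
```

```bash
python3 - <<'E'
from h import *
c=capture("wrist"); save(c,"w26.png",(180,80,460,320),2); s=sense(); print(s["tcp_pos"],s["contact_force"],s["width"])
E
```

```text
[642.98430265 125.95657297  43.83699577] [ 2.0626313   9.86418707 -8.90260772] 10.21359076077742
```

View pics/w26.png

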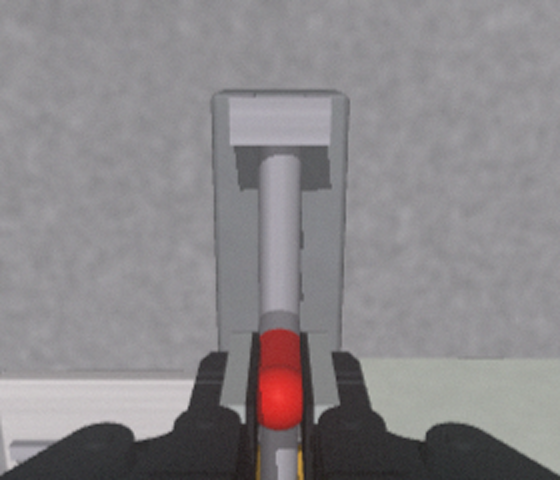

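>>> send_rows(commands=[{"x":-6,"y":0,"z":0,"wx":0,"wy":0,"wz":0,"grip":0},{"x":-9,"y":0,"z":0,"wx":0,"wy":0,"wz":0,"grip":0},{"x":-9,"y":0,"z":0,"wx":0,"wy":0,"wz":0,"grip":0}])

```text
time_s: 45.38
tcp_pos: [643.1, 126.2, 44.0]
tool_rot: [179.8, -1.0, 83.8]
contact_force: [6.3, 17.7, -13.7]
width: 10.0
```

>>> send_rows(commands=[{"x":0,"y":0,"z":0,"wx":0,"wy":0,"wz":0,"grip":0.2},{"x":0,"y":0,"z":0,"wx":0,"wy":0,"wz":0,"grip":0.5},{"x":0,"y":0,"z":0,"wx":0,"wy":0,"wz":0,"grip":0.5},{"x":0,"y":0,"z":-50,"wx":0,"wy":0,"wz":0,"grip":0.5},{"x":0,"y":0,"z":-100,"wx":0,"wy":0,"wz":0,"grip":0.5},{"x":0,"y":-20,"z":-150,"wx":0,"wy":0,"wz":0,"grip":0.5},{"x":-10,"y":-50,"z":-200,"wx":0,"wy":0,"wz":0,"grip":0.5},{"x":-20,"y":-80,"z":-240,"wx":0,"wy":0,"wz":0,"grip":0.5},{"x":-20,"y":-80,"z":-240,"wx":0,"wy":0,"wz":0,"grip":0.5},{"x":-20,"y":-80,"z":-240,"wx":0,"wy":0,"wz":0,"grip":0.5}])

```text
time_s: 46.62
tcp_pos: [560.3, 109.8, 283.4]
tool_rot: [179.7, -0.9, 83.7]
contact_force: [0.4, 0.1, -0.4]
width: 42.8
```

```bash
python3 - <<'E'
from h import *
c=capture("wrist"); save(c,"w27.png",(180,20,580,320),2); s=sense(); print(s["time_s"],s["tcp_pos"],s["contact_force"],s["width"])
im=c["img"].astype(int); m=((im[:,:,0]>140)&(im[:,:,1]<80)).astype(np.uint8)
n,l,st,ce=cv2.connectedComponentsWithStats(m)
for i in range(1,n):
    if st[i,4]>40: print(st[i],ray(c,*ce[i],89))
t=capture("scene"); save(t,"s27.png",(140,130,420,310),2.8)
im=t["img"].astype(int); m=(im[:,:,0]>140)&(im[:,:,1]<80); m[:, :380]=0; m[:,430:]=0; m[:225]=0;m[260:]=0
v,u=np.nonzero(m); print(u.mean(),v.mean())
E
```

```text
46.675 [560.1430493  109.92390604 282.52179462] [ 0.50813001 -0.64234908 -1.62666483] 42.32354739574137
[381 148  12  12 108] [643.12731667 128.03153675  89.        ]
389.1333333333333 240.96666666666667
```

View pics/w27.png

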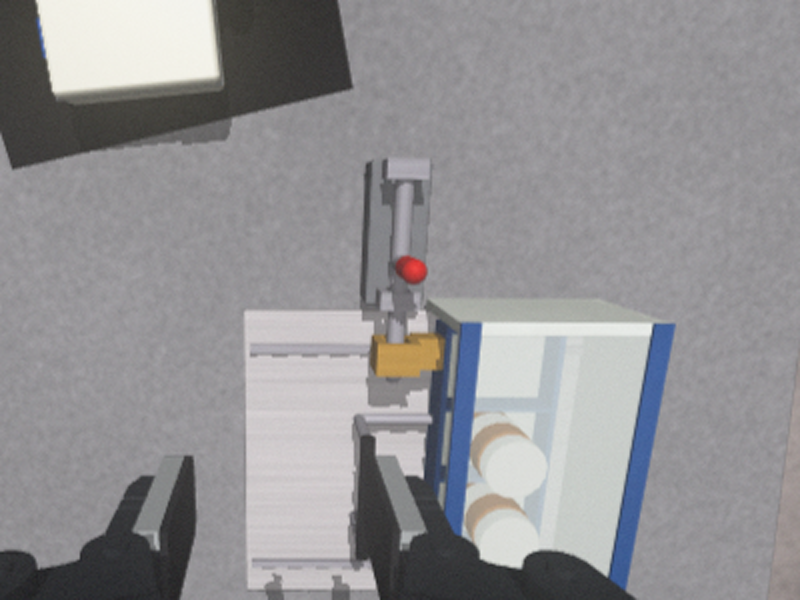

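View pics/s27.png

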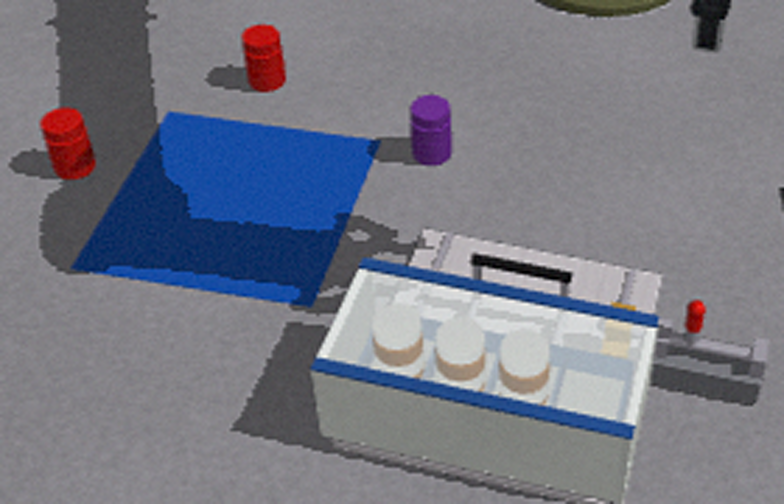

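```bash
python3 - <<'E'
from h import *
a=cv2.imread("pics/scene0.png"); t=capture("scene"); b=t["img"][:,:,::-1].copy()
def dark(i):
    g=i[212:236,300:352].max(2)<45; v,u=np.nonzero(g); return g.sum(),u.mean(),v.mean()
print(dark(a),dark(b),"1mm x =",proj(t,ch((-95,0,72)))-proj(t,ch((-96,0,72))))
d=cv2.absdiff(a,b).max(2)>60; d=d[190:270,415:530]; print("tile diff px",d.sum())
E
```

```text
(np.int64(120), np.float64(25.9), np.float64(13.425)) (np.int64(121), np.float64(25.975206611570247), np.float64(13.454545454545455)) 1mm x = [-0.09685511  0.28669702]
tile diff px 0
```

```bash
python3 -c "
from station import *
print(hand_in())"
```

```text
the job is handed in; nothing more can be done
None
```

I handed the job in at about 47 s; no verdict was reported. All three amber vials on the mat (there was no fourth) are in the tray, the tray is home and the bolt is shot.

- **Bolt and tray out:** I drew the bolt until it met its stop, then pulled the tray out to its end stop. On releasing the handle, the tray may have slipped back about 2 mm.
- **Vials:** I stood them in the compartments at y = 27, −27 and −82 mm, gripped at 20 N. The force reading rose to 5 N and 2 N as the first two touched the floor. The third was let go within about 1 mm of the floor without a clear touch reading. The red and purple look-alikes stayed where they were.
- **Tray and bolt back:** I pushed the tray in until it stopped at about 20 N. I shot the bolt about 45 mm until it met its stop at about 18 N.

**Last checks:**
- The three vials stand upright in separate compartments and the mat is empty.
- The handle is back within about 0.1 mm of where it started in the scene picture.
- The rod passes through the keeper. The knob stands about 3 mm further in than at the start.
- The picture around the black tile is unchanged.

**What went wrong or disagreed:**
- My first pinch at the bolt knob closed on nothing, without contact. The fingertips look about 25–28 mm shorter than the reported TCP, so I worked with that offset from then on.
- One vial was knocked next to another during the run, so I located it again before picking it up.

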